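# Bridge a kiln batt over a loaded cup

### The arm

A 7-joint arm with a two-finger parallel gripper is mounted at the origin on the work surface. World frame = base frame: x ahead of the robot, y to its left, z up, the work surface at z = 0. Lengths are in m, angles in rad, forces in N, time in s.
With the tool pointing down it reaches from about 0.425 to 0.875 m from the base axis. Payload 4.7 kg.
Tool frame: the origin (TCP) lies on the mounting face of the last link; the fingertips stand 173 mm ahead of it and the grasp point (between the pads) lies 155 mm ahead of it; z points along the fingers, y is the direction in which the jaws open and shut (so a half turn about z gives the same grasp; the last joint's range is limited). The gripper opens to 85 mm and grips with 20 to 120 N. Pads are 22 mm wide; open, the fingers measure 114 mm over their backs; the gripper's body (76 mm by 85 mm) begins 54 mm behind the grasp point. The pads swing forward as they close: fully open they stand 13 mm farther back than shut.
Start: joints at [0.014, 0.321, -0.07, 1.45, 0.023, 1.371, -0.057], TCP at [0.65, -0, 0.405] pointing down, gripper open.
Joint ranges: [-2.86, 2.86], [-0.3, 2.09], [-1.38, 1.24], [0.06, 2.45], [-1.56, 4.7], [0.09, 2.05], [-2.69, 2.69]. Speed limits (rad/s): [2.57, 2.57, 3.14, 3.14, 3.14, 3.14, 3.14].

### API

Orientations are given as a unit quaternion [x, y, z, w].
In Python, from bench import status, vision, order gives the robot as it stands.
- The arm moves only by the tool play_rows, never from a script. Its argument "rows" is a list of rows, each a list of 3 entries, a list of its own where there are three numbers: the finger opening in mm, from 0 to 85.4, then the shift along the tool's x, y, z in mm, then the turn about the tool's z in degrees. A call has 1 to 12 rows; each row shifts and turns the pose as measured when the row begins, along the tool's axes as they then stand; what a row does not reach is not made up. A row lasts 1/8 s, in which the tool goes at most 62.5 mm and 10.7 degrees, less where a joint would pass 70% of its speed; a pose out of reach is approached as far as the arm can. A call with a gripper value outside its range is refused whole. The fingers move at their own pace and stop on an object; "newtons" is the grip in N (left out, the last holds). Time passes only in rows, so rows that do not move let the fingers close. It gives the time, the measured TCP pose, the force and the opening at its end, in the units of the state.
- status.get_obs(): the state, without advancing time (a new reading comes with each control period).
- vision.snapshot(name): name is "scene" or "side" or "wrist"; returns a dict with "image" (420x560x3 uint8, blue, green, red), "fx", "fy", "cx", "cy" (pixels), "rvec" (rotation vector, rad) and "tvec" (3), from world to camera coordinates, as OpenCV has them; the wrist camera has in their place "mount" (4x4, takes a point from camera to tool coordinates, whose origin is the TCP and whose axes are the flange's). Camera axes: x right, y down, z forward; pixel columns grow to the right and rows downward; lengths in m; the calibration is good to about 2 mm. The wrist camera is an equidistant fisheye: a pixel r from the principal point sees the ray r / f radians off the axis. A picture is of the moment at which its call begins: read the wrist's pose just before it. There is no depth.
- order.finish_job(): hands the job in, once; it reports no verdict.
Trained networks look in a picture, given as the dict that the camera call returned (one of the last four; its "shot" number tells which), for a name from the list of things; names that differ only in an ending like _2 or _b are one class to them, and where a whole thing is asked for, a point or a joint stands for the part that bears it (a point fixed in the world has none). Each returns a list of dicts, best first, with "p" (0 to 1); they miss things now and then, are a little off and sometimes report something else, mostly with a low value. They report only what shows in the picture. A call takes as long as a camera call. They do not tell look-alikes from the thing itself.
- vision.spot_in(picture, target): "position" ([x, y, z] in m, in world coordinates, good to about 4 mm: the middle of the surface that is visible of it).
- vision.landmark_of(picture, target): "position" ([x, y, z] in m, in world coordinates, good to about 4 mm: a listed point, or the origin of a listed thing).
The state is a dict: "t": time; "joint_positions": joint angles; "qd": joint speeds; "tau": joint torques, N m; "ee_pos": TCP position; "ee_rot": TCP orientation; "force": force on the tool from outside, world axes, zero at the start; "ft_torque": the same for the moment, N m; "grip_width": opening from 0.0 (shut) to 1.0 (fully open).
Only numpy, scipy, OpenCV 4.12 (cv2) and the standard library are available. Lean on these libraries where they do the work, as an engineer would, in place of code of your own. Each camera call takes 0.05 s, during which the arm holds its last target. There are 200 camera calls.

### The job

Load another tier in the kiln, over the white cup that already stands on the firebrick hearth: stand the two tall square props on the hearth in line with it, one in front (the robot's side) and one behind, lay the long kiln batt on them from front to back, square with the hearth, centred over the cup with a prop fully under each end. Then, on the batt, stand the cone pack directly above the front prop with its row of cones running across the batt, and stand the blue cup upright directly above the rear prop. Leave the cups already on the hearth and the short round prop where they are, and everything released and at rest.

Things in the scene. Friction and masses are not known exactly. Their poses are not given: they have to be found in the camera images.
- hearth: fixed kiln hearth on the bench: a flat tan firebrick slab in a low steel frame, 312 mm front to back (x), 352 mm wide (y), its top 40 mm above the bench; origin at the centre of its underside, z up, x from its front (robot's side) to its back, turned at most 0.12 rad. Three cups stand on it in a row from left to right, about 120 mm apart, in shuffled order
- white_cup: white cup, loose, already loaded on the hearth, to be bridged and not moved: handleless straight beaker, open at the top, 58 mm outer diameter (46 mm at the very foot), 60 mm tall, 4 mm wall; origin at the centre of its underside, z up along its axis; its x axis points to the back of the hearth and y to the left, parallel to the hearth's
- brown_cup: dark brown cup, loose, already loaded on the hearth, not to be moved: handleless straight beaker, open at the top, 58 mm outer diameter (46 mm at the very foot), 60 mm tall, 4 mm wall; origin at the centre of its underside, z up along its axis
- green_cup: green cup, loose, already loaded on the hearth, not to be moved: handleless straight beaker, open at the top, 58 mm outer diameter (46 mm at the very foot), 60 mm tall, 4 mm wall; origin at the centre of its underside, z up along its axis
- prop_plain: plain cream kiln prop, loose: upright square post 40 x 40 mm, 80 mm tall, 0.2 kg, standing on the bench; origin at the centre of its underside, z up, x and y square to its faces. Alike in size to the splashed one; either may be front or rear. A prop belongs about 90 mm from the middle of the batt (70 to 100 mm is good)
- prop_splashed: cream kiln prop with teal glaze splashed on one edge of its top and one side, loose: otherwise exactly like the plain one, 40 x 40 mm, 80 mm tall, origin at the centre of its underside, z up, x and y square to its faces
- short_prop: short round pinkish prop, 40 mm diameter, 50 mm tall, loose on the bench; too short for this job, not to be moved; origin at the centre of its underside
- batt: long dark grey kiln batt, a flat slab lying on the bench, loose: 240 mm long (its x), 60 mm wide (its y), 16 mm thick, about 0.4 kg; origin at the centre of its underside, z up. Either way round is good. It is gripped across its width, at its middle
- cone_pack: cone pack, loose on the bench: dark grey clay bar 58 mm long (its y), 28 mm wide (its x), 18 mm high, with a row of three slender pale cones standing out of it along its length, slightly leaning along the row, 54 mm high in all; origin at the centre of the bar's underside, z up. It is gripped by the bar, across its 28 mm width
- blue_cup: blue cup, loose on the bench: handleless straight beaker, open at the top, 58 mm outer diameter (46 mm at the very foot), 60 mm tall, 4 mm wall; origin at the centre of its underside, z up along its axis
Things that resemble listed ones, but are neither listed nor needed, are in the scene too. What is shaped like the prop_plain but red or yellow is not meant.

How it is judged:
By the outcome, as a careful person would: the job done as asked, in the order asked, and still so for the second after the job is handed in, with the robot touching nothing.
It also fails if it takes over 141 s, if anything falls off the work surface, if the arm or the gripper's body presses on something with over 40 N, if the wrist force passes 120 N, or if a joint passes its speed limit or range.

## Working session

There is one attempt and no reset: what is moved stays moved. The work goes in short steps, Python scripts to look and compute and a tool call to move; the robot and the scene stay as the last step left them, time stands still between calls to the robot, and variables do not carry over. Pictures are saved under pics/ and viewed, about 12 in all and at most 16, crops included, and the job is handed in when it is done.

Besides the shell and the picture viewer there is one more tool, called after "Request:" by a JSON object that holds its "method" and its "body", one argument or row to a line. play_rows: Moves the arm, as the interface text tells. Its arguments: {"type":"object","properties":{"rows":{"type":"array"},"newtons":{"type":"number"}},"required":["rows"]}

```bash
ls; mkdir -p pics
cat > h.py <<'E'
import sys; sys.path.insert(0,'.')
import numpy as np, cv2
from bench import status, vision, order
from scipy.spatial.transform import Rotation as R
def obs(): return status.get_obs()
def T():
    o=obs(); M=np.eye(4); M[:3,:3]=R.from_quat(o['ee_rot']).as_matrix(); M[:3,3]=o['ee_pos']; return M
def proj(s,P,Tw=None):
    P=np.atleast_2d(np.array(P,float))
    if 'rvec' in s:
        K=np.array([[s['fx'],0,s['cx']],[0,s['fy'],s['cy']],[0,0,1]])
        return cv2.projectPoints(P,np.array(s['rvec']),np.array(s['tvec']),K,None)[0][:,0]
    M=np.linalg.inv(Tw@np.array(s['mount'])); c=P@M[:3,:3].T+M[:3,3]
    rr=np.hypot(c[:,0],c[:,1]); th=np.arctan2(rr,c[:,2])
    return np.c_[s['cx']+s['fx']*th*c[:,0]/rr, s['cy']+s['fy']*th*c[:,1]/rr]
def unproj(s,uv,z,Tw=None):
    u=(uv[0]-s['cx'])/s['fx']; v=(uv[1]-s['cy'])/s['fy']
    if 'rvec' in s:
        r=R.from_rotvec(np.ravel(s['rvec'])).as_matrix(); d=r.T@np.array([u,v,1]); o=-r.T@np.ravel(s['tvec'])
    else:
        M=Tw@np.array(s['mount']); th=np.hypot(u,v)
        d=M[:3,:3]@np.array([np.sin(th)*u/th,np.sin(th)*v/th,np.cos(th)]); o=M[:3,3]
    return o+d*(z-o[2])/d[2]
E
python3 - <<'E'
from h import *
o=obs(); print(o['ee_pos'],R.from_quat(o['ee_rot']).as_matrix().round(3).tolist(),o['t'])
names="hearth white_cup brown_cup green_cup prop_plain prop_splashed short_prop batt cone_pack blue_cup".split()
for c in ('scene','side','wrist'):
    Tw=T(); s=vision.snapshot(c); cv2.imwrite(f'pics/{c}0.png',s['image'])
    print(c,{k:np.round(v,3).tolist() for k,v in s.items() if k not in('image',)})
    for n in names:
        for d in vision.landmark_of(s,n)[:3]: print(c,n,np.round(d['position'],3),round(d['p'],2))
E
```

```text
pics
[ 6.49804055e-01 -4.18511165e-05  4.03624587e-01] [[-0.0, 1.0, -0.002], [1.0, 0.0, -0.0], [-0.0, -0.002, -1.0]] 0.0
scene {'fx': 455.949, 'fy': 455.949, 'cx': 279.526, 'cy': 210.414, 'rvec': [1.406, 2.156, -0.87], 'tvec': [0.202, -0.237, 1.53], 'shot': 1}
scene hearth [ 0.576 -0.025  0.003] 0.76
scene white_cup [0.579 0.094 0.04 ] 0.64
scene brown_cup [ 0.564 -0.15   0.035] 0.56
scene green_cup [ 0.574 -0.031  0.042] 0.9
scene prop_plain [ 0.6   -0.492 -0.002] 0.84
scene prop_plain [ 0.543 -0.409 -0.   ] 0.7
scene prop_plain [ 0.604 -0.335  0.002] 0.67
scene prop_splashed [ 0.461 -0.336  0.001] 0.93
scene short_prop [ 0.358 -0.283 -0.   ] 0.54
scene batt [ 0.549  0.422 -0.001] 0.93
scene cone_pack [ 0.451  0.31  -0.005] 0.79
scene blue_cup [ 0.341  0.273 -0.002] 0.56
side {'fx': 504.258, 'fy': 504.258, 'cx': 277.299, 'cy': 204.958, 'rvec': [0.114, -2.793, 1.313], 'tvec': [0.464, 0.08, 1.395], 'shot': 2}
side hearth [ 0.577 -0.029 -0.001] 0.98
side hearth [0.578 0.092 0.038] 0.71
side white_cup [0.578 0.09  0.039] 0.93
side white_cup [ 0.576 -0.027 -0.002] 0.72
side brown_cup [ 0
[... 279 characters left out ...]
0.039] 0.38
side short_prop [ 0.357 -0.281  0.   ] 0.46
side short_prop [0.543 0.424 0.   ] 0.41
side batt [ 0.54   0.422 -0.003] 0.89
side batt [ 0.537 -0.404  0.001] 0.29
side cone_pack [0.451 0.306 0.002] 0.79
side blue_cup [ 0.342  0.27  -0.002] 0.69
side blue_cup [0.58  0.094 0.037] 0.64
wrist {'fx': 325.192, 'fy': 325.192, 'cx': 281.029, 'cy': 212.005, 'mount': [[0.0, -0.961, -0.277, 0.071], [1.0, 0.0, 0.0, -0.0], [-0.0, -0.277, 0.961, 0.03], [0.0, 0.0, 0.0, 1.0]], 'shot': 3}
wrist hearth [ 0.572 -0.032 -0.005] 0.57
wrist white_cup [0.581 0.095 0.038] 0.56
wrist white_cup [ 0.573 -0.033  0.001] 0.41
wrist brown_cup [ 0.568 -0.151  0.044] 0.73
wrist green_cup [ 0.568 -0.037  0.041] 0.65
```

View pics/scene0.png

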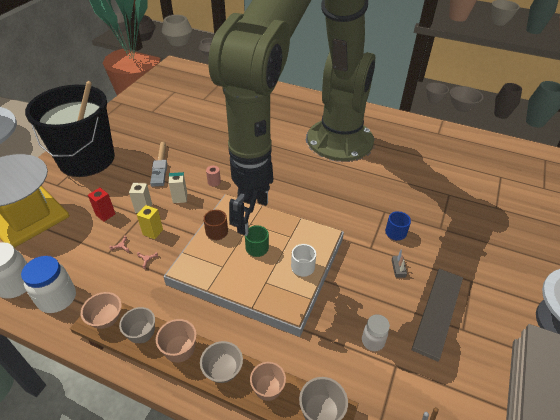

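View pics/side0.png

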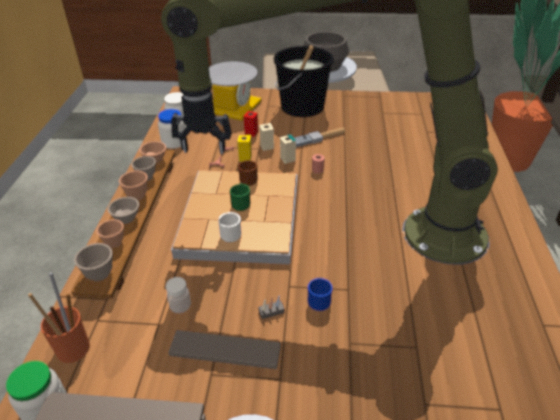

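View pics/wrist0.png

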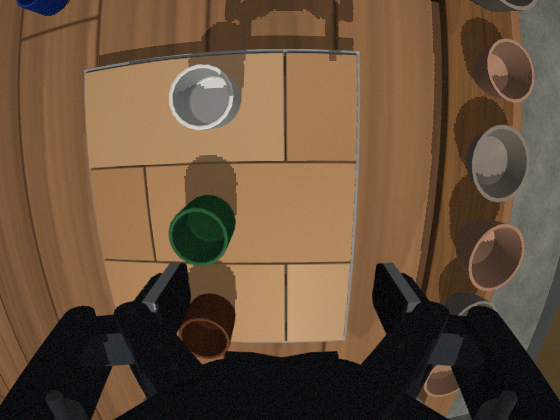

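The tan hearth holds, from left to right, the white, green and brown cups. In the scene view the plain cream prop is at (140,197) and the splashed one at (177,188), with red at (101,204) and yellow at (150,222) as decoys. The batt is at (440,315), the cone pack at (400,265) and the blue cup at (398,226). I'll measure the hearth and move towards the props.

```bash
cat >> h.py <<'E'
def cupfit(s,z,Tw,c0,mask):
    pass
def goto(x,y,z,yaw):
    """yaw: world angle of jaw (tool y) axis, deg. prints turn (deg) then shift in tool axes after turn, and before"""
    M=T(); ty=M[:3,1]; cur=np.degrees(np.arctan2(ty[1],ty[0]))
    d=(yaw-cur+90)%180-90
    D=np.array([x,y,z])-M[:3,3]
    Rn=R.from_rotvec([0,0,np.radians(d)]).as_matrix()@M[:3,:3]
    print('cur yaw %.1f pos %s turn(tool) %.1f | shift before turn %s | after turn %s'%(cur,M[:3,3].round(4),-d,(M[:3,:3].T@D*1000).round(1),(Rn.T@D*1000).round(1)), 'q7',round(obs()['joint_positions'][6],2))
E
python3 - <<'E'
from h import *
s=vision.snapshot('wrist'); Tw=T(); im=s['image']
g=lambda p,z=.04:unproj(s,p,z,Tw)[:2]
for a,b in [((85,70),(358,52)),((92,169),(285,163)),((285,163),(357,161)),((154,262),(352,262)),((358,52),(347,342))]:
    A,B=g(a),g(b); d=B-A; print(a,b,A.round(4),B.round(4),np.degrees(np.arctan2(d[1],d[0])).round(2),np.hypot(*d).round(4))
hsv=cv2.cvtColor(im,cv2.COLOR_BGR2HSV)
m=((hsv[...,1]<60)&(hsv[...,2]>90)).astype(np.uint8); m[:, :150]=0;m[:,260:]=0;m[:50]=0;m[140:]=0
c=max(cv2.findContours(m,cv2.RETR_EXTERNAL,cv2.CHAIN_APPROX_NONE)[0],key=cv2.contourArea)
h=cv2.convexHull(c)[:,0]; print('hull bbox',cv2.boundingRect(h))
P=np.array([g(p,.1) for p in h]); print('white', cv2.minEnclosingCircle((P*1000).astype(np.float32)))
sc=vision.snapshot('scene'); print([unproj(sc,p,.04).round(4).tolist() for p in [(343,233),(303,325),(167,280)]])
sd=vision.snapshot('side'); print([unproj(sd,p,.04).round(4).tolist() for p in [(176,249),(295,252),(297,173),(196,171)]])
E
```

```text
(85, 70) (358, 52) [0.4252 0.1436] [0.7289 0.1456] 0.38 0.3037
(92, 169) (285, 163) [0.4291 0.0265] [0.6538 0.027 ] 0.12 0.2247
(285, 163) (357, 161) [0.6538 0.027 ] [0.7296 0.0301] 2.33 0.0758
(154, 262) (352, 262) [ 0.4981 -0.0878] [ 0.7313 -0.0854] 0.59 0.2332
(358, 52) (347, 342) [0.7289 0.1456] [ 0.7362 -0.203 ] -88.79 0.3487
hull bbox (169, 64, 72, 66)
white ((584.1135864257812, 91.9459228515625), 31.877317428588867)
[[0.431, 0.1464, 0.04], [0.7229, 0.1496, 0.04], [0.742, -0.1874, 0.04]]
[[0.7159, 0.1518, 0.04], [0.4072, 0.1404, 0.04], [0.4224, -0.2035, 0.04], [0.7377, -0.1933, 0.04]]
```

Request:
{"method": "play_rows", "body": {
  "rows": [
    [70,[-56,-19,0],0],
    [70,[-56,-19,0],0],
    [70,[-56,-19,0],0],
    [70,[-56,-19,0],0],
    [70,[-56,-19,0],0],
    [70,[-56,-19,0],0],
    [70,[-56,-19,0],0],
    [70,[-56,-19,0],0],
    [70,[0,0,0],0]
  ]
}}

```text
t: 2.92
ee_pos: [0.4948, -0.4605, 0.4039]
ee_rot: [0.705, 0.709, 0.0, 0.001]
force: [-1.3, 0.3, -0.1]
grip_width: 0.819
```

Run:
```python
from h import *
s=vision.snapshot('wrist'); cv2.imwrite('pics/wprops.png',s['image'])
for n in ('prop_plain','prop_splashed'):
  for d in vision.landmark_of(s,n)[:4]: print(n,np.round(d['position'],3),round(d['p'],2),proj(s,d['position'],T()).round())
```

```text
prop_plain [ 0.603 -0.33  -0.001] 0.91 [[371.  80.]]
prop_plain [ 0.541 -0.404  0.001] 0.86 [[317. 140.]]
prop_plain [ 0.603 -0.491  0.   ] 0.78 [[364. 213.]]
prop_splashed [ 0.46  -0.336  0.001] 0.69 [[245.  81.]]
```

View pics/wprops.png

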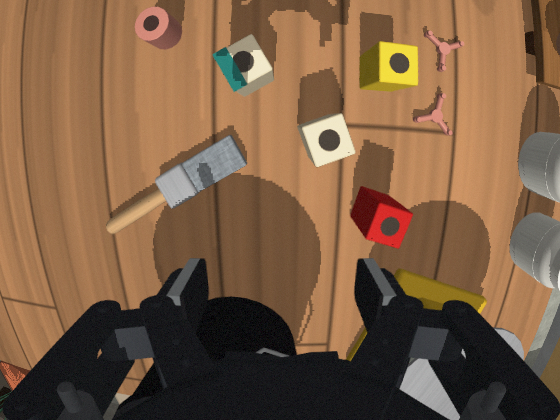

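The plain cream prop is at (328,140) and the splashed one at (245,62); red, yellow and the trowel are nearby. I'll zoom in to get the corners of their tops.

Run:
```python
import cv2,numpy as np
im=cv2.imread('pics/wprops.png')[20:180,200:370]
cv2.imwrite('pics/wpz.png',cv2.resize(im,None,fx=3.5,fy=3.5,interpolation=cv2.INTER_CUBIC))
```

```text
(no output)
```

View pics/wpz.png

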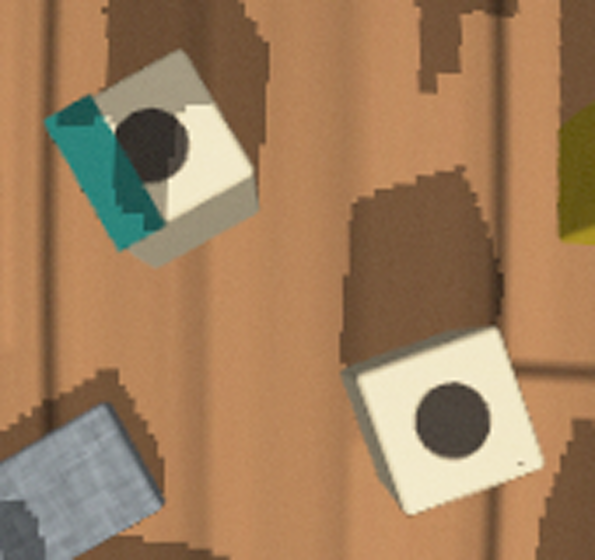

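Run:
```python
from h import *
s=vision.snapshot('wrist'); Tw=T()
for C in ([(357,376),(498,328),(543,466),(411,514)],[(45,122),(180,50),(253,172),(122,250)]):
    P=np.array([unproj(s,(a/3.5+200-.4,b/3.5+20-.4),.08,Tw)[:2] for a,b in C]); 
    c=P.mean(0); e=np.roll(P,-1,0)-P; print(c.round(4),np.hypot(*e.T).round(4),(np.degrees(np.arctan2(e[:,1],e[:,0]))%90).round(1))
    goto(*c,.35,np.degrees(np.arctan2(e[0,1],e[0,0])));goto(*c,.35,90+np.degrees(np.arctan2(e[0,1],e[0,0])))
```

```text
[ 0.5445 -0.397 ] [0.0388 0.0381 0.0374 0.0387] [21.1 20.8 21.9 23. ]
cur yaw 1.0 pos [ 0.5005 -0.4528  0.4042] turn(tool) -20.1 | shift before turn [54.8 44.7 54.6] | after turn [36.  60.9 54.7] q7 0.76
cur yaw 1.0 pos [ 0.5005 -0.4528  0.4042] turn(tool) 69.9 | shift before turn [54.8 44.7 54.6] | after turn [ 61.  -36.5  54.2] q7 0.76
[ 0.4652 -0.3268] [0.0393 0.0384 0.0389 0.0406] [28.4 30.2 31.7 30.8]
cur yaw 1.0 pos [ 0.5005 -0.4528  0.4042] turn(tool) -27.4 | shift before turn [126.4 -33.4  54.4] | after turn [127.4  28.6  54.8] q7 0.76
cur yaw 1.0 pos [ 0.5005 -0.4528  0.4042] turn(tool) 62.6 | shift before turn [126.4 -33.4  54.4] | after turn [  28.7 -127.9   53.6] q7 0.76
```

Request:
{"method": "play_rows", "body": {
  "rows": [
    [62,[0,0,0],10],
    [62,[0,0,0],10],
    [62,[0,0,0],10],
    [62,[0,0,0],10],
    [62,[0,0,0],10],
    [62,[0,0,0],10],
    [62,[0,0,0],10],
    [62,[27,-16,40],0],
    [62,[27,-16,40],0],
    [62,[0,0,0],0],
    [62,[0,0,0],0]
  ]
}}

```text
t: 4.5
ee_pos: [0.5564, -0.3799, 0.3272]
ee_rot: [0.984, 0.18, 0.009, -0.003]
force: [0.2, -1.2, 0.9]
grip_width: 0.728
```

Run:
```python
from h import *
goto(.539,-.4047,.21,-68.5)
```

```text
cur yaw -69.2 pos [ 0.5564 -0.3799  0.3272] turn(tool) -0.7 | shift before turn [-27.2  17.4 116.6] | after turn [-27.4  17.1 116.6] q7 -0.55
```

Request:
{"method": "play_rows", "body": {
  "rows": [
    [62,[-14,9,15],0],
    [62,[-13,8,15],-0.7],
    [62,[0,0,0],0],
    [62,[0,0,0],0]
  ]
}}

```text
t: 5.0
ee_pos: [0.5339, -0.4112, 0.299]
ee_rot: [0.983, 0.184, 0.01, -0.0]
force: [-0.4, 0.3, 0.9]
grip_width: 0.73
```

Run:
```python
from h import *
Tw=T(); s=vision.snapshot('wrist'); im=s['image'].copy()
for n in ('prop_plain',):
  for d in vision.landmark_of(s,n)[:4]: print(n,np.round(d['position'],3),round(d['p'],2),proj(s,d['position'],Tw).round())
g=np.mean
gp=(Tw@[0,0,.155,1])[:3]
yaw=np.radians(21.5); c=np.array([.539,-.4047]); 
q=[[*(c+.02*np.array([a*np.cos(yaw)-b*np.sin(yaw),a*np.sin(yaw)+b*np.cos(yaw)])),.08] for a,b in((1,1),(-1,1),(-1,-1),(1,-1))]
cv2.polylines(im,[proj(s,q,Tw).astype(int)],True,(255,0,255),1)
cv2.imwrite('pics/g1.png',im)
goto(.539,-.4047,.21,-68.5)
```

```text
prop_plain [ 0.538 -0.408  0.   ] 0.97 [[279. 205.]]
prop_plain [ 0.602 -0.33  -0.001] 0.94 [[219. 102.]]
prop_plain [ 0.603 -0.492  0.002] 0.73 [[396. 171.]]
prop_plain [ 0.361 -0.278  0.   ] 0.16 [[109. 312.]]
cur yaw -68.8 pos [ 0.5341 -0.4108  0.2989] turn(tool) -0.3 | shift before turn [ 5.  -4.2 89. ] | after turn [ 5.  -4.2 89. ] q7 -0.47
```

View pics/g1.png

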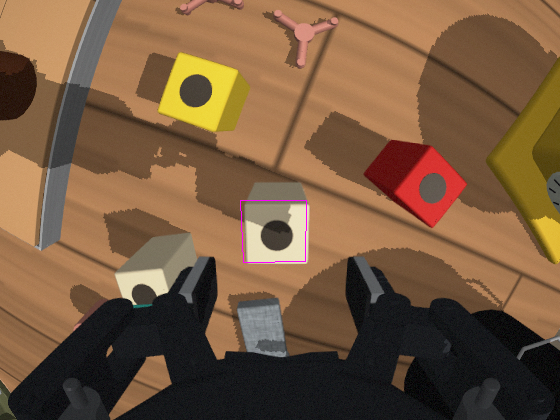

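The overlay sits within about 1 mm of the plain prop's top (243–308, 200–262), so the estimate is good and I'll descend.

Request:
{"method": "play_rows", "body": {
  "rows": [
    [62,[5,-4,0],0],
    [62,[0,0,0],0],
    [62,[0,0,30],0],
    [62,[0,0,30],0],
    [62,[0,0,15],0],
    [62,[0,0,5],0],
    [62,[0,0,0],0],
    [62,[0,0,0],0]
  ]
}}

```text
t: 6.1
ee_pos: [0.5431, -0.4031, 0.2216]
ee_rot: [0.982, 0.186, 0.013, 0.002]
force: [0.6, -1.0, -0.0]
grip_width: 0.721
```

Run:
```python
from h import *
goto(.539,-.4047,.21,-68.5)
```

```text
cur yaw -68.5 pos [ 0.5431 -0.4031  0.2216] turn(tool) -0.0 | shift before turn [-4.6 -0.1 11.5] | after turn [-4.6 -0.1 11.5] q7 -0.46
```

Request:
{"method": "play_rows", "body": {
  "rows": [
    [62,[-4,0,8],0],
    [62,[0,0,0],0],
    [30,[0,0,0],0],
    [30,[0,0,0],0],
    [30,[0,0,0],0],
    [30,[0,0,0],0],
    [30,[0,0,0],0],
    [30,[0,0,-20],0],
    [30,[0,0,-40],0],
    [30,[0,0,-40],0],
    [30,[0,0,0],0]
  ],
  "newtons": 50
}}

```text
t: 7.48
ee_pos: [0.5361, -0.4051, 0.3196]
ee_rot: [0.982, 0.186, 0.014, 0.003]
force: [-0.7, 0.1, -2.1]
grip_width: 0.466
```

```bash
cat >> h.py <<'E'
_g=goto
def goto(*a):
    _g(*a); o=obs(); print(' tool z',T()[:3,2].round(4),'grip mm',round(o['grip_width']*85.4,1),'F',np.round(o['force'],1),'t',o['t'])
E
python3 - <<'E'
from h import *
goto(.668,.094,.30,-88.5)
E
```

```text
cur yaw -68.5 pos [ 0.5361 -0.4051  0.3196] turn(tool) 20.0 | shift before turn [ 304.8 -416.5   23.1] | after turn [ 144.5 -495.7   18.1] q7 -0.48
 tool z [ 2.810e-02 -3.000e-04 -9.996e-01] grip mm 39.8 F [-0.7  0.1 -2.1] t 7.475
```

Request:
{"method": "play_rows", "body": {
  "rows": [
    [30,[0,0,-40],0],
    [30,[20,-28,0],0],
    [30,[35,-48,0],0],
    [30,[35,-48,0],0],
    [30,[35,-48,0],0],
    [30,[35,-48,0],0],
    [30,[35,-48,0],0],
    [30,[35,-48,0],0],
    [30,[35,-48,0],0],
    [30,[20,-28,0],0],
    [30,[0,0,0],10],
    [30,[0,0,0],9]
  ]
}}

```text
t: 8.98
ee_pos: [0.6565, 0.0796, 0.3524]
ee_rot: [1.0, 0.015, 0.005, -0.0]
force: [0.4, -0.4, -2.7]
grip_width: 0.466
```

Request:
{"method": "play_rows", "body": {
  "rows": [
    [30,[0,0,0],0]
  ]
}}

```text
t: 9.1
ee_pos: [0.6561, 0.0802, 0.3513]
ee_rot: [1.0, 0.017, 0.004, -0.0]
force: [0.3, 0.1, -2.2]
grip_width: 0.464
```

Run:
```python
from h import *
Tw=T(); s=vision.snapshot('wrist'); cv2.imwrite('pics/hearth1.png',s['image'])
np.save('hT.npy',Tw)
for n in ('hearth','white_cup','green_cup','brown_cup'):
  for d in vision.landmark_of(s,n)[:2]: print(n,np.round(d['position'],4),round(d['p'],2))
goto(.668,.094,.30,-88.5)
```

```text
hearth [ 0.5688 -0.0335  0.0007] 0.75
green_cup [ 0.5709 -0.0358  0.0409] 0.69
brown_cup [ 0.5679 -0.1459  0.0383] 0.67
brown_cup [ 5.464e-01  4.166e-01 -3.000e-04] 0.29
cur yaw -88.2 pos [0.6564 0.0791 0.3523] turn(tool) 0.3 | shift before turn [ 11.5 -14.5  52.5] | after turn [ 11.4 -14.6  52.5] q7 -1.66
 tool z [ 1.060e-02  8.000e-04 -9.999e-01] grip mm 39.2 F [ 0.3  0.3 -2.5] t 9.35
```

View pics/hearth1.png

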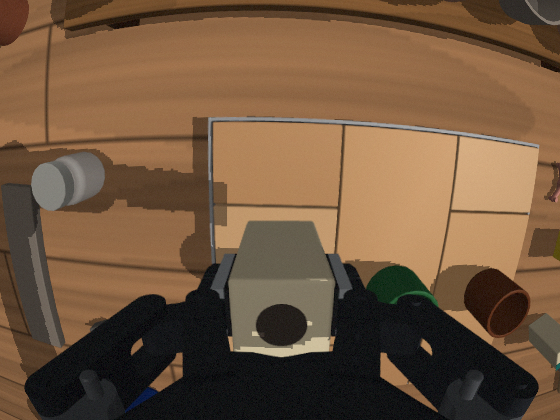

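Run:
```python
from h import *
Tw=np.load('hT.npy'); s=vision.snapshot('wrist')
im=cv2.imread('pics/hearth1.png'); g=cv2.cvtColor(im,cv2.COLOR_BGR2GRAY)
U=lambda p:unproj(s,p,.04,Tw)[:2]
# back edge: for columns, strongest bright->... find tan start via saturation
def edge(pts,dirv,name):
    Q=[]
    for p in pts:
        pr=np.array([float(g[int(p[1]+k*dirv[1]),int(p[0]+k*dirv[0])]) for k in range(-9,10)])
        d=np.diff(pr); k=np.argmax(d)-9; Q.append(U((p[0]+(k+.5)*dirv[0],p[1]+(k+.5)*dirv[1])))
    Q=np.array(Q)*1000; vx,vy,x0,y0=cv2.fitLine(Q.astype(np.float32),cv2.DIST_HUBER,0,.01,.01).ravel()
    print(name,np.degrees(np.arctan2(vy,vx)).round(2),(x0,y0),np.abs((Q-[x0,y0])@[-vy,vx]).mean().round(2))
edge([(x,119+(x-210)*27/328 -4*np.sin(np.pi*(x-210)/328)) for x in range(222,525,6)],(0,1),'back')
edge([(212+(y-120)*.02,y) for y in range(130,260,5)],(1,0),'left')
for a,b in [((210,119),(538,146)),((212,122),(215,262)),((344,124),(338,248)),((458,138),(441,270)),((214,205),(337,207)),((538,146),(520,285))]:
    A,B=U(a),U(b); d=B-A; print(a,b,A.round(4),B.round(4),np.degrees(np.arctan2(d[1],d[0])).round(2))
for c in('scene','side','wrist'):
    q=vision.snapshot(c)
    for n in('white_cup','green_cup'):
        for d in vision.landmark_of(q,n)[:1]: print(c,n,np.round(d['position'],4),round(d['p'],2))
```

```text
back -89.58 (np.float32(727.9369), np.float32(-0.50599706)) 0.79
left 0.58 (np.float32(662.8609), np.float32(142.4969)) 1.86
(210, 119) (538, 146) [0.7295 0.1448] [ 0.7319 -0.1971] -89.6
(212, 122) (215, 262) [0.7269 0.143 ] [0.5959 0.1422] -179.64
(344, 124) (338, 248) [0.7287 0.0286] [0.6145 0.0257] -178.53
(458, 138) (441, 270) [ 0.7265 -0.0854] [ 0.5904 -0.0893] -178.38
(214, 205) (337, 207) [0.6524 0.1414] [0.6543 0.03  ] -89.06
(538, 146) (520, 285) [ 0.7319 -0.1971] [ 0.5648 -0.2157] -173.67
scene white_cup [0.5821 0.094  0.0407] 0.6
scene green_cup [ 0.5751 -0.0329  0.0409] 0.86
side white_cup [0.5789 0.0938 0.0339] 0.77
side green_cup [ 0.5685 -0.0345  0.0396] 0.82
wrist green_cup [ 0.5705 -0.0375  0.0391] 0.62
```

```bash
cat >> h.py <<'E'
_h=goto
def goto(x,y,z,yaw):
    "grasp-point target"
    o=T()[:3,2]*.155; print(' gp',(T()[:3,3]+o).round(4)); _h(x-o[0],y-o[1],z-o[2],yaw)
E
python3 -c "
from h import *
goto(.6725,.095,.103,-89)"
```

```text
gp [0.6581 0.0797 0.1974]
cur yaw -88.2 pos [0.6565 0.0796 0.3524] turn(tool) 0.8 | shift before turn [ 13.8 -14.7  94.6] | after turn [ 13.6 -14.9  94.6] q7 -1.66
 tool z [ 0.0108  0.001  -0.9999] grip mm 39.1 F [ 0.2  0.  -2.3] t 9.85
```

Request:
{"method": "play_rows", "body": {
  "rows": [
    [30,[7,-7,10],0.8],
    [30,[7,-7,20],0],
    [30,[0,0,20],0],
    [30,[0,0,15],0],
    [30,[0,0,5],0],
    [30,[0,0,0],0],
    [30,[0,0,0],0]
  ]
}}

```text
t: 10.72
ee_pos: [0.6714, 0.0952, 0.2753]
ee_rot: [1.0, 0.008, 0.004, -0.0]
force: [0.6, 0.2, -1.7]
grip_width: 0.46
```

```bash
python3 -c "
from h import *
goto(.6725,.095,.103,-89)"
```

```text
gp [0.6725 0.0953 0.1203]
cur yaw -89.1 pos [0.6714 0.0952 0.2753] turn(tool) -0.1 | shift before turn [-0.1  0.3 17.3] | after turn [-0.1  0.3 17.3] q7 -1.69
 tool z [ 7.3e-03  3.0e-04 -1.0e+00] grip mm 39.3 F [ 0.6  0.2 -1.7] t 10.725
```

Request:
{"method": "play_rows", "body": {
  "rows": [
    [30,[0,0,8],0],
    [30,[0,0,5],0],
    [30,[0,0,2],0],
    [30,[0,0,0],0],
    [30,[0,0,0],0]
  ]
}}

```text
t: 11.35
ee_pos: [0.672, 0.0951, 0.2611]
ee_rot: [1.0, 0.008, 0.005, -0.0]
force: [0.3, 0.4, -2.7]
grip_width: 0.462
```

Request:
{"method": "play_rows", "body": {
  "rows": [
    [30,[0,0,2],0],
    [30,[0,0,0],0]
  ]
}}

```text
t: 11.6
ee_pos: [0.6721, 0.0951, 0.2592]
ee_rot: [1.0, 0.008, 0.005, -0.0]
force: [-0.8, 0.3, -2.4]
grip_width: 0.464
```

```bash
python3 -c "
from h import *
goto(.6725,.095,.1005,-89)"
```

```text
gp [0.6737 0.0952 0.1042]
cur yaw -89.1 pos [0.6721 0.0951 0.2592] turn(tool) -0.1 | shift before turn [-1.3  0.2  3.7] | after turn [-1.3  0.2  3.7] q7 -1.69
 tool z [ 0.0106  0.001  -0.9999] grip mm 39.6 F [-0.8  0.3 -2.4] t 11.6
```

Request:
{"method": "play_rows", "body": {
  "rows": [
    [30,[-1,0,2],0],
    [30,[0,0,1],0],
    [30,[0,0,0],0]
  ]
}}

```text
t: 11.98
ee_pos: [0.671, 0.0952, 0.256]
ee_rot: [1.0, 0.008, 0.005, -0.0]
force: [-1.1, -0.1, -1.6]
grip_width: 0.458
```

Request:
{"method": "play_rows", "body": {
  "rows": [
    [60,[0,0,0],0],
    [60,[0,0,0],0],
    [60,[0,0,0],0],
    [60,[0,0,-30],0],
    [60,[0,0,-50],0],
    [60,[0,0,-50],0],
    [60,[0,0,0],0]
  ]
}}

```text
t: 12.85
ee_pos: [0.67, 0.095, 0.3915]
ee_rot: [1.0, 0.008, 0.007, -0.001]
force: [0.3, 0.1, 0.0]
grip_width: 0.704
```

```bash
python3 -c "
from h import *
Tw=T(); s=vision.snapshot('wrist')
im=s['image'].copy()
yaw=np.radians(1); c=np.array([.670,.095])
q=[[*(c+.02*np.array([a*np.cos(yaw)-b*np.sin(yaw),a*np.sin(yaw)+b*np.cos(yaw)])),.12] for a,b in((1,1),(-1,1),(-1,-1),(1,-1))]
cv2.polylines(im,[proj(s,q,Tw).astype(int)],True,(255,0,255),1)
cv2.imwrite('pics/p1.png',im)
print([ (np.round(d['position'],4),round(d['p'],2)) for d in vision.landmark_of(s,'prop_plain')[:2]])
goto(.460,-.3345,.145,-60)"
```

```text
[(array([0.6626, 0.1   , 0.039 ]), 0.81), (array([ 0.5728, -0.0361, -0.0008]), 0.7)]
 gp [0.6697 0.0949 0.2313]
cur yaw -89.1 pos [0.6689 0.095  0.3863] turn(tool) -29.1 | shift before turn [-217.1  426.    85.2] | after turn [-396.7  267.1   84.3] q7 -1.7
 tool z [ 5.1e-03 -1.0e-04 -1.0e+00] grip mm 60.3 F [-0.1 -0.3 -1.1] t 12.95
```

View pics/p1.png

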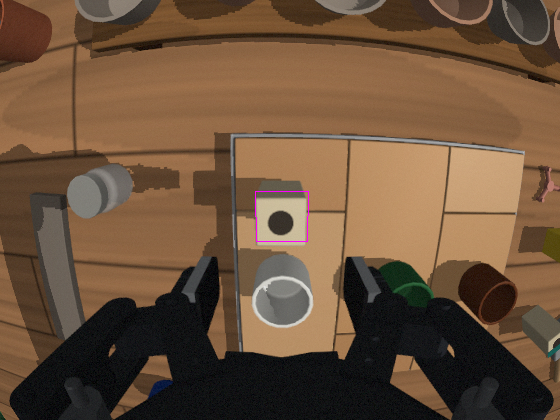

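Prop top at (281,221), overlay centre (282,216): the prop is standing upright, in line with the cup (rim centre (283,302)), and about 87 mm behind it. Now the splashed prop.

Request:
{"method": "play_rows", "body": {
  "rows": [
    [62,[-24,47,0],0],
    [62,[-24,47,0],0],
    [62,[-24,47,0],0],
    [62,[-24,47,0],0],
    [62,[-24,47,0],0],
    [62,[-24,47,0],0],
    [62,[-24,47,0],0],
    [62,[-24,47,0],0],
    [62,[-15,30,0],0],
    [62,[0,0,0],-10],
    [62,[0,0,0],-10],
    [62,[0,0,0],-9]
  ]
}}

```text
t: 14.45
ee_pos: [0.4558, -0.3248, 0.3614]
ee_rot: [0.964, 0.266, -0.015, -0.009]
force: [0.2, 0.6, 0.3]
grip_width: 0.725
```

Request:
{"method": "play_rows", "body": {
  "rows": [
    [62,[0,0,20],0],
    [62,[0,0,0],0],
    [62,[0,0,0],0]
  ]
}}

```text
t: 14.82
ee_pos: [0.4539, -0.324, 0.3372]
ee_rot: [0.964, 0.266, -0.017, -0.011]
force: [-0.8, 0.1, -0.1]
grip_width: 0.724
```

```bash
cat >> h.py <<'E'
def box(s,Tw,c,yaw,z,lx,ly,fn):
    im=s['image'].copy(); c=np.array(c); y=np.radians(yaw)
    q=[[*(c+np.array([a*lx*np.cos(y)-b*ly*np.sin(y),a*lx*np.sin(y)+b*ly*np.cos(y)])/2),z] for a,b in((1,1),(-1,1),(-1,-1),(1,-1))]
    uv=proj(s,q,Tw); cv2.polylines(im,[uv.astype(int)],True,(255,0,255),1)
    m=uv.mean(0).astype(int); a,b=np.clip(m[0]-100,0,360),np.clip(m[1]-75,0,270)
    cv2.imwrite(fn,cv2.resize(im[b:b+150,a:a+200],None,fx=3,fy=3)); print('crop origin',a,b,'scale 3; box uv',uv.round(1).tolist())
E
python3 -c "
from h import *
Tw=T(); s=vision.snapshot('wrist'); cv2.imwrite('pics/w2raw.png',s['image'])
box(s,Tw,(.4595,-.3345),30.3,.08,.04,.04,'pics/p2.png')
print([ (np.round(d['position'],4),round(d['p'],2)) for d in vision.landmark_of(s,'prop_splashed')[:2]])
goto(.4595,-.3345,.058,-59.7)"
```

```text
crop origin 208 134 scale 3; box uv [[281.8, 182.7], [281.2, 235.3], [334.7, 236.2], [337.9, 183.8]]
[(array([ 0.4606, -0.3337,  0.0049]), 0.97)]
 gp [ 0.448  -0.322   0.1825]
cur yaw -59.2 pos [ 0.454  -0.3239  0.3374] turn(tool) 0.5 | shift before turn [  6.9  20.4 123.8] | after turn [  7.1  20.4 123.8] q7 -0.41
 tool z [-0.0389  0.0121 -0.9992] grip mm 62.2 F [0.5 0.1 0.6] t 14.925
```

View pics/p2.png

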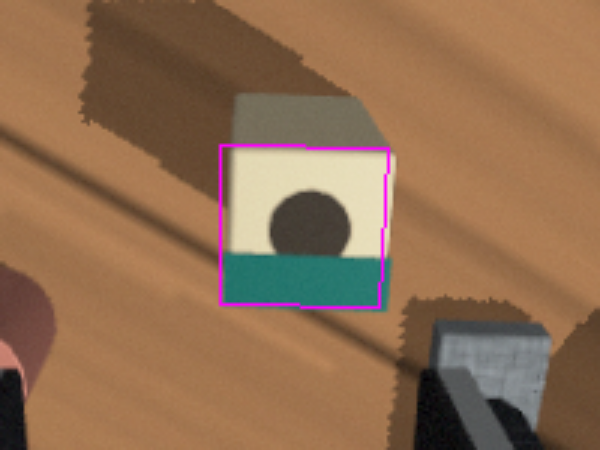

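Request:
{"method": "play_rows", "body": {
  "rows": [
    [62,[4,10,10],0],
    [62,[3,10,30],0.5],
    [62,[0,0,30],0],
    [62,[0,0,25],0],
    [62,[0,0,0],0],
    [62,[0,0,0],0]
  ]
}}

```text
t: 15.68
ee_pos: [0.4707, -0.3388, 0.2398]
ee_rot: [0.965, 0.262, -0.015, -0.008]
force: [-0.3, -0.1, 1.0]
grip_width: 0.73
```

```bash
python3 -c "
from h import *
goto(.460,-.336,.058,-59.7)"
```

```text
gp [ 0.4655 -0.3376  0.0849]
cur yaw -59.6 pos [ 0.4707 -0.3388  0.2398] turn(tool) 0.1 | shift before turn [-3.3 -3.5 27.1] | after turn [-3.3 -3.5 27.1] q7 -0.37
 tool z [-0.0334  0.0083 -0.9994] grip mm 62.4 F [-0.3 -0.1  1. ] t 15.675
```

Request:
{"method": "play_rows", "body": {
  "rows": [
    [62,[-3,-4,6],0],
    [62,[0,0,10],0],
    [62,[0,0,8],0],
    [62,[0,0,0],0],
    [62,[0,0,0],0]
  ]
}}

```text
t: 16.3
ee_pos: [0.4658, -0.3371, 0.2168]
ee_rot: [0.965, 0.262, -0.013, -0.007]
force: [0.8, 0.2, 0.5]
grip_width: 0.724
```

```bash
python3 -c "
from h import *
goto(.460,-.336,.058,-59.7)"
```

```text
gp [ 0.4612 -0.3362  0.0619]
cur yaw -59.6 pos [ 0.4658 -0.3371  0.2168] turn(tool) 0.1 | shift before turn [-0.9 -0.7  3.9] | after turn [-0.9 -0.7  3.9] q7 -0.36
 tool z [-0.0296  0.0064 -0.9995] grip mm 61.8 F [0.8 0.2 0.5] t 16.3
```

Request:
{"method": "play_rows", "body": {
  "rows": [
    [30,[0,0,0],0],
    [30,[0,0,0],0],
    [30,[0,0,0],0],
    [30,[0,0,0],0],
    [30,[0,0,0],0],
    [30,[0,0,-20],0],
    [30,[0,0,-40],0],
    [30,[0,0,-40],0],
    [30,[0,0,-40],0],
    [30,[0,0,-20],0],
    [30,[0,0,0],0]
  ]
}}

```text
t: 17.68
ee_pos: [0.4697, -0.3373, 0.3782]
ee_rot: [0.965, 0.262, -0.016, -0.009]
force: [0.2, -1.4, -2.0]
grip_width: 0.466
```

```bash
python3 -c "
from h import *
goto(.490,.092,.2,-89)"
```

```text
gp [ 0.4642 -0.3358  0.2234]
cur yaw -59.6 pos [ 0.4697 -0.3373  0.3782] turn(tool) 29.4 | shift before turn [ 239.2 -355.3   26.7] | after turn [  34.1 -426.5   33.8] q7 -0.41
 tool z [-0.0355  0.0099 -0.9993] grip mm 39.8 F [ 0.2 -1.4 -2. ] t 17.675
```

Request:
{"method": "play_rows", "body": {
  "rows": [
    [30,[20,-30,0],0],
    [30,[32,-47,0],0],
    [30,[32,-47,0],0],
    [30,[32,-47,0],0],
    [30,[32,-47,0],0],
    [30,[32,-47,0],0],
    [30,[32,-47,0],0],
    [30,[20,-30,0],0],
    [30,[0,0,0],10],
    [30,[0,0,0],10],
    [30,[0,0,0],9],
    [30,[0,0,0],0]
  ]
}}

```text
t: 19.18
ee_pos: [0.4915, 0.0889, 0.3595]
ee_rot: [0.999, 0.005, -0.033, -0.004]
force: [-0.3, 0.4, -2.4]
grip_width: 0.464
```

```bash
python3 -c "
from h import *
goto(.490,.092,.15,-89)"
```

```text
gp [0.4813 0.0902 0.2048]
cur yaw -89.4 pos [0.4915 0.0889 0.3595] turn(tool) -0.4 | shift before turn [12.3 -1.3 54.1] | after turn [12.3 -1.2 54.1] q7 -1.78
 tool z [-0.0658  0.0079 -0.9978] grip mm 39.6 F [-0.3  0.4 -2.4] t 19.175
```

Request:
{"method": "play_rows", "body": {
  "rows": [
    [30,[6,0,10],0],
    [30,[6,0,20],0],
    [30,[0,0,20],0],
    [30,[0,0,0],0],
    [30,[0,0,0],0]
  ]
}}

```text
t: 19.8
ee_pos: [0.5006, 0.0887, 0.3034]
ee_rot: [0.999, 0.009, -0.035, -0.004]
force: [0.3, -1.2, -1.6]
grip_width: 0.462
```

```bash
python3 -c "
from h import *
goto(.492,.092,.108,-89)"
```

```text
gp [0.4899 0.0898 0.1488]
cur yaw -88.9 pos [0.5006 0.0887 0.3034] turn(tool) 0.1 | shift before turn [ 5.  -1.8 40.6] | after turn [ 5.  -1.8 40.6] q7 -1.76
 tool z [-0.0692  0.007  -0.9976] grip mm 39.5 F [ 0.3 -1.2 -1.6] t 19.8
```

Request:
{"method": "play_rows", "body": {
  "rows": [
    [30,[5,-1,10],0],
    [30,[3,-1,14],0],
    [30,[0,0,9],0],
    [30,[0,0,3],0],
    [30,[0,0,0],0],
    [30,[0,0,0],0]
  ]
}}

```text
t: 20.55
ee_pos: [0.5071, 0.0913, 0.2655]
ee_rot: [0.999, 0.01, -0.034, -0.004]
force: [-0.0, -0.0, -2.0]
grip_width: 0.458
```

```bash
python3 -c "
from h import *
goto(.495,.092,.104,-89)"
```

```text
gp [0.4967 0.0925 0.1109]
cur yaw -88.9 pos [0.5071 0.0913 0.2655] turn(tool) 0.1 | shift before turn [-1.2  0.5  7. ] | after turn [-1.2  0.5  7. ] q7 -1.76
 tool z [-0.0671  0.0075 -0.9977] grip mm 39.1 F [-0. -0. -2.] t 20.55
```

Request:
{"method": "play_rows", "body": {
  "rows": [
    [30,[-1,0,3],0],
    [30,[0,0,2],0],
    [30,[0,0,1],0],
    [30,[0,0,0],0]
  ]
}}

```text
t: 21.05
ee_pos: [0.5058, 0.0914, 0.2599]
ee_rot: [0.999, 0.01, -0.033, -0.004]
force: [0.9, -1.3, -1.6]
grip_width: 0.462
```

Request:
{"method": "play_rows", "body": {
  "rows": [
    [30,[0,0,1.5],0],
    [30,[0,0,0],0]
  ]
}}

```text
t: 21.3
ee_pos: [0.5057, 0.0914, 0.2584]
ee_rot: [0.999, 0.01, -0.033, -0.004]
force: [0.6, -0.1, -1.9]
grip_width: 0.461
```

Request:
{"method": "play_rows", "body": {
  "rows": [
    [30,[0,0,1],0],
    [30,[0,0,0],0]
  ]
}}

```text
t: 21.55
ee_pos: [0.5058, 0.0914, 0.2575]
ee_rot: [0.999, 0.01, -0.033, -0.004]
force: [-0.5, 0.2, -1.4]
grip_width: 0.467
```

Request:
{"method": "play_rows", "body": {
  "rows": [
    [30,[0,0,1],0],
    [48,[0,0,0],0],
    [60,[0,0,0],0],
    [60,[0,0,0],0],
    [60,[0,0,-30],0],
    [60,[0,0,-40],0],
    [60,[0,0,-40],0],
    [60,[0,0,0],0],
    [60,[0,0,0],0]
  ]
}}

```text
t: 22.68
ee_pos: [0.513, 0.0906, 0.3693]
ee_rot: [0.999, 0.01, -0.033, -0.004]
force: [-0.7, -0.3, -0.3]
grip_width: 0.704
```

```bash
python3 -c "
from h import *
Tw=T(); s=vision.snapshot('wrist'); cv2.imwrite('pics/w3.png',s['image'])
for n in ('prop_plain','prop_splashed','white_cup'): print(n,[ (np.round(d['position'],4),round(d['p'],2),proj(s,d['position'],Tw)[0].round()) for d in vision.landmark_of(s,n)[:3]])
sc=vision.snapshot('scene')
for n in ('prop_plain','prop_splashed','white_cup','batt'): print(n,[ (np.round(d['position'],4),round(d['p'],2)) for d in vision.landmark_of(sc,n)[:3]])
cv2.imwrite('pics/sc3.png',cv2.resize(sc['image'][160:340,140:480],None,fx=2.3,fy=2.3))
goto(.545,.422,.2,-89)"
```

```text
prop_plain [(array([0.6653, 0.0987, 0.0389]), 0.72, array([279.,   9.]))]
prop_splashed [(array([0.4945, 0.0931, 0.0424]), 0.84, array([282., 193.])), (array([ 0.3587, -0.2798,  0.0009]), 0.18, array([526., 280.]))]
white_cup [(array([0.5808, 0.0955, 0.0392]), 0.59, array([281.,  99.]))]
prop_plain [(array([0.6678, 0.0917, 0.0421]), 0.95), (array([ 6.045e-01, -3.332e-01, -2.000e-04]), 0.92), (array([ 6.015e-01, -4.903e-01, -4.000e-04]), 0.83)]
prop_splashed [(array([0.492 , 0.0901, 0.0364]), 0.88)]
white_cup [(array([0.579 , 0.095 , 0.0419]), 0.58)]
batt [(array([ 0.5451,  0.4228, -0.0011]), 0.9), (array([ 0.5756, -0.0336,  0.041 ]), 0.36)]
 gp [0.503  0.0918 0.2148]
cur yaw -88.9 pos [0.5132 0.0906 0.3695] turn(tool) 0.1 | shift before turn [  49.5 -329.1   14.6] | after turn [  48.8 -329.2   14.7] q7 -1.76
 tool z [-0.0659  0.0079 -0.9978] grip mm 59.8 F [ 0.3 -0.2  0.4] t 23.125
```

View pics/sc3.png

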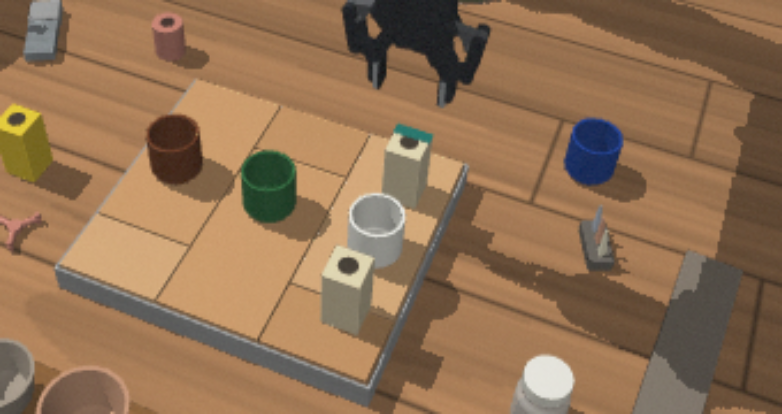

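Both props stand upright and in line with the white cup: rear prop at (347,285), front at (407,165), white cup between them at (377,225). Next is the batt.

Request:
{"method": "play_rows", "body": {
  "rows": [
    [85,[0,-30,-20],0],
    [85,[0,-47,-10],0],
    [85,[0,-47,-10],0],
    [85,[0,-47,-10],0],
    [85,[0,-47,0],0],
    [85,[0,-47,0],0],
    [85,[0,-40,0],0],
    [85,[0,-20,0],0],
    [85,[0,0,0],0],
    [85,[0,0,0],0]
  ]
}}

```text
t: 24.38
ee_pos: [0.5129, 0.4208, 0.4215]
ee_rot: [0.999, 0.006, -0.034, -0.003]
force: [0.3, -0.7, 0.6]
grip_width: 1.0
```

```bash
python3 -c "
from h import *
Tw=T(); np.save('bT.npy',Tw); s=vision.snapshot('wrist'); cv2.imwrite('pics/w4.png',s['image'])
for n in ('batt','cone_pack','blue_cup'): print(n,[ (np.round(d['position'],4),round(d['p'],2),proj(s,d['position'],Tw)[0].round()) for d in vision.landmark_of(s,n)[:3]])
goto(.545,.422,.1,-89)"
```

```text
batt [(array([0.5476, 0.4168, 0.0011]), 0.73, array([287., 127.]))]
cone_pack [(array([ 0.4508,  0.3084, -0.001 ]), 0.7, array([370., 205.]))]
blue_cup [(array([0.6694, 0.0971, 0.0407]), 0.49, array([536.,  59.])), (array([0.3433, 0.2715, 0.0024]), 0.48, array([386., 278.]))]
 gp [0.5023 0.422  0.2672]
cur yaw -89.4 pos [0.5128 0.421  0.4219] turn(tool) -0.4 | shift before turn [ 53.8   1.7 164. ] | after turn [ 53.8   2.  164. ] q7 -2.31
 tool z [-0.0674  0.0065 -0.9977] grip mm 85.0 F [ 0.6  0.  -0.7] t 24.575
```

View pics/w4.png

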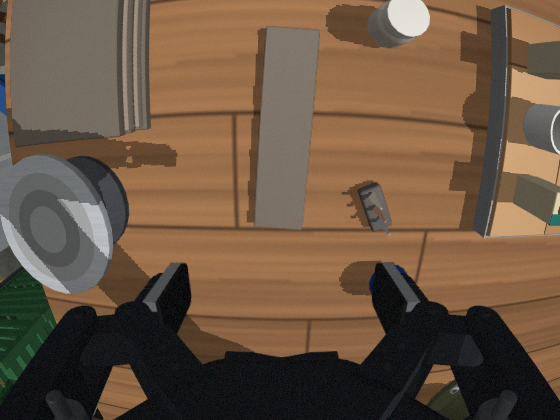

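```bash
python3 -c "
from h import *
Tw=np.load('bT.npy'); s=vision.snapshot('wrist')
for C,z in (([(267,27),(319,30),(302,229),(254,227)],.016),([(358,186),(374,182),(391,220),(375,226)],.018)):
    P=np.array([unproj(s,p,z,Tw)[:2] for p in C]); e=np.roll(P,-1,0)-P; print(P.round(4).tolist(),P.mean(0).round(4),np.hypot(*e.T).round(4),np.degrees(np.arctan2(e[:,1],e[:,0])).round(1))
goto(.545,.422,.1,-89)
im=cv2.imread('pics/w4.png')[150:240,320:430]; cv2.imwrite('pics/packz.png',cv2.resize(im,None,fx=5,fy=5,interpolation=cv2.INTER_CUBIC))
"
```

```text
[[0.6637, 0.4411], [0.6615, 0.3834], [0.4241, 0.3968], [0.4259, 0.4562]] [0.5438 0.4194] [0.0577 0.2377 0.0594 0.2382] [-92.2 176.8  88.2  -3.6]
[[0.4811, 0.3315], [0.4867, 0.312], [0.438, 0.284], [0.4297, 0.3045]] [0.4589 0.308 ] [0.0203 0.0561 0.0221 0.058 ] [ -74.2 -150.1  112.    27.7]
 gp [0.5022 0.4223 0.2673]
cur yaw -89.3 pos [0.5126 0.4213 0.4219] turn(tool) -0.3 | shift before turn [ 54.    2.1 164. ] | after turn [ 54.    2.3 164. ] q7 -2.31
 tool z [-0.0674  0.0067 -0.9977] grip mm 85.2 F [-0.3 -0.5  0.5] t 24.625
```

View pics/packz.png

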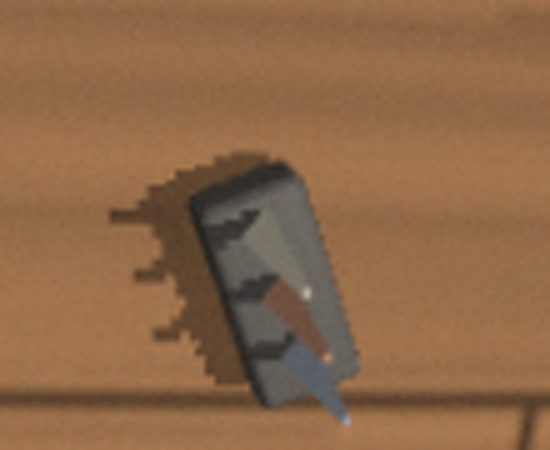

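The batt's corners give its centre as (0.544,0.420), yaw −3.2° and a size of 240x60. The cone pack is at about px (375,207), with its long axis at about 29°. Now gripping the batt.

Request:
{"method": "play_rows", "body": {
  "rows": [
    [85,[20,1,20],3.9],
    [85,[20,1,40],0],
    [85,[12,0,40],0],
    [85,[0,0,40],0],
    [85,[0,0,10],0],
    [85,[0,0,0],0],
    [85,[0,0,0],0]
  ]
}}

```text
t: 25.5
ee_pos: [0.5586, 0.416, 0.2713]
ee_rot: [0.999, -0.032, -0.03, -0.005]
force: [0.2, 0.3, 0.6]
grip_width: 0.995
```

```bash
python3 -c "
from h import *
goto(.5445,.4205,.021,-93.2)"
```

```text
gp [0.5495 0.4178 0.1165]
cur yaw -93.6 pos [0.5586 0.416  0.2713] turn(tool) -0.4 | shift before turn [ 0.5 -1.7 95.7] | after turn [ 0.6 -1.7 95.7] q7 -2.33
 tool z [-0.0587  0.0116 -0.9982] grip mm 85.0 F [0.2 0.3 0.6] t 25.5
```

Request:
{"method": "play_rows", "body": {
  "rows": [
    [85,[0,-1,20],-0.4],
    [85,[0,-1,30],0],
    [85,[0,0,20],0],
    [85,[0,0,8],0],
    [85,[0,0,0],0],
    [85,[0,0,0],0]
  ]
}}

```text
t: 26.25
ee_pos: [0.5553, 0.4207, 0.1944]
ee_rot: [0.999, -0.027, -0.026, -0.008]
force: [-0.0, -0.0, -0.5]
grip_width: 0.995
```

```bash
python3 -c "
from h import *
Tw=T(); s=vision.snapshot('wrist'); cv2.imwrite('pics/w5.png',s['image'])
goto(.5445,.4205,.021,-93.2)"
```

```text
gp [0.5472 0.4234 0.0398]
cur yaw -93.1 pos [0.5553 0.4207 0.1945] turn(tool) 0.1 | shift before turn [-1.6  3.3 18.8] | after turn [-1.6  3.3 18.8] q7 -2.33
 tool z [-0.0519  0.0169 -0.9985] grip mm 84.8 F [ 0.   1.2 -0.2] t 26.3
```

View pics/w5.png

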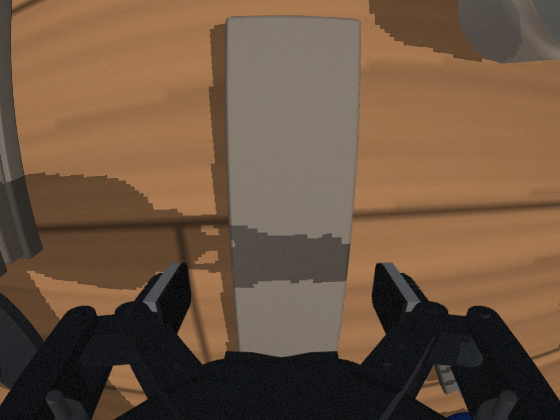

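The batt lies square between the fingers, about 10 px (roughly 3 mm) right of centre. I'll correct that, go down and close.

Request:
{"method": "play_rows", "body": {
  "rows": [
    [85,[-1,3,6],0],
    [85,[0,0,8],0],
    [85,[0,0,3],0],
    [85,[0,0,0],0]
  ]
}}

```text
t: 26.8
ee_pos: [0.5536, 0.4179, 0.1777]
ee_rot: [0.999, -0.027, -0.025, -0.008]
force: [0.6, 0.7, 0.0]
grip_width: 0.995
```

```bash
python3 -c "
from h import *
goto(.5445,.4205,.019,-93.2)"
```

```text
gp [0.5458 0.4207 0.023 ]
cur yaw -93.2 pos [0.5536 0.4179 0.1777] turn(tool) 0.0 | shift before turn [-1.1  0.4  4. ] | after turn [-1.1  0.4  4. ] q7 -2.33
 tool z [-0.0501  0.0181 -0.9986] grip mm 85.0 F [0.6 0.7 0. ] t 26.8
```

Request:
{"method": "play_rows", "body": {
  "rows": [
    [85,[-1,0,2.5],0],
    [85,[0,0,0],0],
    [50,[0,0,0],0],
    [50,[0,0,0],0],
    [50,[0,0,0],0],
    [50,[0,0,0],0]
  ],
  "newtons": 80
}}

```text
t: 27.55
ee_pos: [0.5528, 0.4182, 0.1761]
ee_rot: [0.999, -0.027, -0.025, -0.009]
force: [0.0, 0.1, -0.0]
grip_width: 0.674
```

Request:
{"method": "play_rows", "body": {
  "rows": [
    [50,[0,0,0],0],
    [50,[0,0,-20],0],
    [50,[0,0,-20],0],
    [50,[0,0,0],0]
  ]
}}

```text
t: 28.05
ee_pos: [0.5545, 0.417, 0.2178]
ee_rot: [0.999, -0.027, -0.026, -0.008]
force: [0.5, 0.1, -4.5]
grip_width: 0.667
```

```bash
python3 -c "
from h import *
goto(.580,.094,.25,-89)
sc=vision.snapshot('side'); cv2.imwrite('pics/side5.png',sc['image'])"
```

```text
gp [0.5467 0.4197 0.063 ]
cur yaw -93.2 pos [0.5545 0.417  0.2178] turn(tool) -4.2 | shift before turn [  41.3  320.6 -194. ] | after turn [  17.7  323.5 -192.9] q7 -2.33
 tool z [-0.0506  0.0173 -0.9986] grip mm 57.0 F [ 0.5  0.1 -4.5] t 28.05
```

View pics/side5.png

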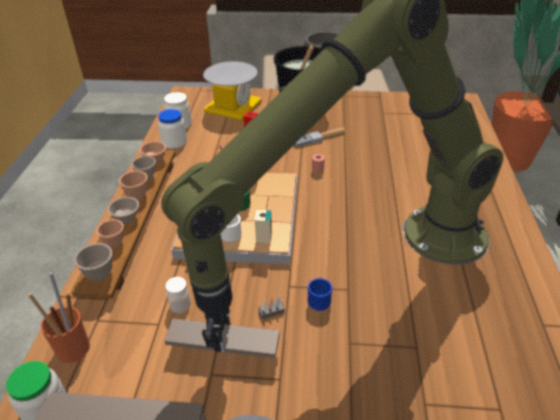

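The batt is held level at (222,338). I'll lift it and carry it over.

Request:
{"method": "play_rows", "body": {
  "rows": [
    [50,[0,0,-40],0],
    [50,[0,0,-45],0],
    [50,[0,0,-45],0],
    [50,[0,0,-20],0],
    [50,[0,0,0],-4.2],
    [50,[2,30,0],0],
    [50,[2,40,0],0],
    [50,[2,40,0],0],
    [50,[2,40,0],0],
    [50,[2,40,0],0],
    [50,[2,40,0],0],
    [50,[2,30,0],0]
  ]
}}

```text
t: 29.6
ee_pos: [0.5782, 0.1497, 0.3574]
ee_rot: [0.999, 0.014, -0.033, -0.006]
force: [0.3, -0.6, -4.3]
grip_width: 0.671
```

```bash
python3 -c "
from h import *
goto(.581,.094,.17,-89)"
```

```text
gp [0.5681 0.1513 0.2027]
cur yaw -88.4 pos [0.5782 0.1497 0.3574] turn(tool) 0.6 | shift before turn [13.4 58.1 31.2] | after turn [14.  58.  31.2] q7 -1.83
 tool z [-0.0657  0.0106 -0.9978] grip mm 57.3 F [ 0.3 -0.6 -4.3] t 29.6
```

Request:
{"method": "play_rows", "body": {
  "rows": [
    [50,[5,20,0],0.6],
    [50,[5,22,0],0],
    [50,[2,12,0],0],
    [50,[1,3,10],0],
    [50,[0,0,12],0],
    [50,[0,0,0],0],
    [50,[0,0,0],0]
  ]
}}

```text
t: 30.48
ee_pos: [0.5906, 0.093, 0.3299]
ee_rot: [0.999, 0.009, -0.035, -0.006]
force: [-0.2, 0.1, -4.3]
grip_width: 0.671
```

```bash
python3 -c "
from h import *
goto(.581,.094,.155,-89)
Tw=T(); s=vision.snapshot('wrist'); cv2.imwrite('pics/w6.png',s['image'])
sc=vision.snapshot('scene'); sd=vision.snapshot('side')
cv2.imwrite('pics/c6.png',np.hstack([cv2.resize(sc['image'][180:340,180:380],(500,400)),cv2.resize(sd['image'][150:270,170:320],(500,400))])[:, :800] if 0 else np.hstack([cv2.resize(sc['image'][180:340,180:380],(400,320)),cv2.resize(sd['image'][150:270,170:320],(400,320))]))
"
```

```text
gp [0.5798 0.0949 0.1752]
cur yaw -88.9 pos [0.5906 0.093  0.3299] turn(tool) 0.1 | shift before turn [ 2.6  1.2 20.1] | after turn [ 2.6  1.2 20.1] q7 -1.74
 tool z [-0.0696  0.0121 -0.9975] grip mm 57.3 F [-0.2  0.1 -4.3] t 30.475
```

View pics/c6.png

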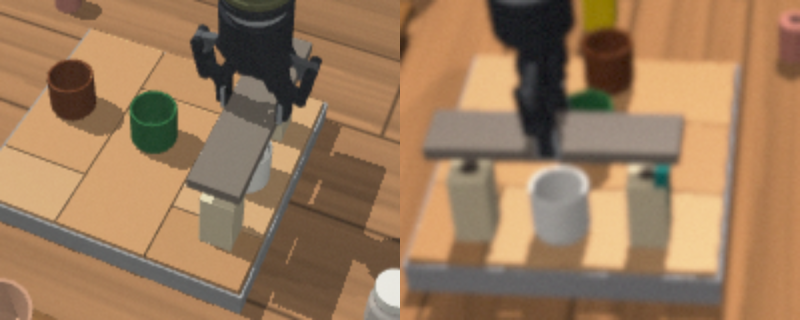

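```bash
python3 -c "
from h import *
for c in ('scene','side','wrist'):
    s=vision.snapshot(c)
    for n in('batt','prop_plain','prop_splashed','white_cup'): print(c,n,[ (np.round(d['position'],4),round(d['p'],2)) for d in vision.landmark_of(s,n)[:1]])
sd=vision.snapshot('side')
for z,lab in ((.1545,'bot'),(.1705,'top')):
    q=[[.58+a*.12,.094+b*.03,z-.0] for a,b in((1,1),(-1,1),(-1,-1),(1,-1))]
    print(lab,((proj(sd,q)-[170,150])*400/150*[1,1]+[400,0]).round().tolist())
"
```

```text
scene batt [(array([0.5823, 0.0956, 0.1537]), 0.91)]
scene prop_plain [(array([0.6697, 0.0911, 0.0397]), 0.92)]
scene prop_splashed [(array([0.4914, 0.0938, 0.0373]), 0.65)]
scene white_cup [(array([0.5775, 0.0926, 0.0429]), 0.55)]
side batt [(array([0.576 , 0.0956, 0.155 ]), 0.97)]
side prop_plain [(array([ 0.6066, -0.3325, -0.0011]), 0.88)]
side prop_splashed [(array([0.4945, 0.0938, 0.0373]), 0.95)]
side white_cup [(array([0.5779, 0.0915, 0.0391]), 0.68)]
wrist batt []
wrist prop_plain []
wrist prop_splashed []
wrist white_cup [(array([ 0.4506,  0.3058, -0.0029]), 0.24)]
bot [[422.0, 156.0], [678.0, 168.0], [684.0, 127.0], [437.0, 117.0]]
top [[420.0, 143.0], [677.0, 155.0], [683.0, 114.0], [435.0, 104.0]]
```

Batt centre is about (0.579,0.0955), square, 34 mm above the props; projected corners match the picture. Lowering.

Request:
{"method": "play_rows", "body": {
  "rows": [
    [50,[3,1,10],0],
    [50,[0,0.5,10],0],
    [50,[0,0,8],0],
    [50,[0,0,2],0],
    [50,[0,0,0],0],
    [50,[0,0,0],0]
  ]
}}

```text
t: 32.17
ee_pos: [0.5916, 0.0908, 0.2973]
ee_rot: [0.999, 0.009, -0.035, -0.006]
force: [-0.6, -0.1, -3.4]
grip_width: 0.67
```

```bash
python3 -c "
from h import *
goto(.581,.094,.141,-89)"
```

```text
gp [0.5807 0.0926 0.1427]
cur yaw -89.0 pos [0.5916 0.0908 0.2973] turn(tool) -0.0 | shift before turn [ 0.4 -1.4  1.7] | after turn [ 0.4 -1.4  1.7] q7 -1.74
 tool z [-0.0701  0.0116 -0.9975] grip mm 57.2 F [-0.6 -0.1 -3.4] t 32.175
```

Request:
{"method": "play_rows", "body": {
  "rows": [
    [50,[0,-1,1],0],
    [50,[0,0,0],0]
  ]
}}

```text
t: 32.42
ee_pos: [0.5918, 0.0916, 0.2971]
ee_rot: [0.999, 0.008, -0.034, -0.006]
force: [-0.8, -0.3, -2.9]
grip_width: 0.674
```

Request:
{"method": "play_rows", "body": {
  "rows": [
    [50,[0,0,1],0],
    [50,[0,0,0],0]
  ]
}}

```text
t: 32.67
ee_pos: [0.5918, 0.0916, 0.2965]
ee_rot: [0.999, 0.008, -0.034, -0.006]
force: [-0.8, -0.5, -2.1]
grip_width: 0.672
```

Request:
{"method": "play_rows", "body": {
  "rows": [
    [50,[0,0,1],0],
    [50,[0,0,0],0]
  ]
}}

```text
t: 32.92
ee_pos: [0.5917, 0.0916, 0.2962]
ee_rot: [0.999, 0.008, -0.034, -0.006]
force: [-1.7, -1.2, -2.2]
grip_width: 0.671
```

Request:
{"method": "play_rows", "body": {
  "rows": [
    [62,[0,0,0],0],
    [70,[0,0,0],0],
    [80,[0,0,0],0],
    [80,[0,0,0],0],
    [80,[0,0,0],0],
    [80,[0,0,-20],0],
    [80,[0,0,-40],0],
    [80,[0,0,-40],0],
    [80,[0,0,0],0],
    [80,[0,0,0],0]
  ]
}}

```text
t: 34.17
ee_pos: [0.5988, 0.0908, 0.3985]
ee_rot: [0.999, 0.009, -0.033, -0.007]
force: [-0.4, 0.5, -0.0]
grip_width: 0.937
```

```bash
python3 -c "
from h import *
s=vision.snapshot('scene'); sd=vision.snapshot('side')
for n in('batt','prop_plain','prop_splashed','white_cup'):
  for c in (s,sd): print(n,[ (np.round(d['position'],4),round(d['p'],2)) for d in vision.landmark_of(c,n)[:1]])
cv2.imwrite('pics/c7.png',np.hstack([cv2.resize(s['image'][180:340,180:380],(400,320)),cv2.resize(sd['image'][150:270,170:320],(400,320))]))
goto(.459,.308,.1,-61)
"
```

```text
batt [(array([0.5844, 0.0949, 0.1195]), 0.61)]
batt [(array([0.5789, 0.0946, 0.1199]), 0.96)]
prop_plain [(array([0.6664, 0.0919, 0.0397]), 0.67)]
prop_plain [(array([0.6651, 0.0969, 0.0398]), 0.79)]
prop_splashed [(array([0.4935, 0.0941, 0.0374]), 0.44)]
prop_splashed [(array([0.4923, 0.0931, 0.0379]), 0.7)]
white_cup [(array([0.5796, 0.0925, 0.041 ]), 0.46)]
white_cup [(array([0.5777, 0.0955, 0.0406]), 0.66)]
 gp [0.5887 0.0928 0.2443]
cur yaw -89.0 pos [0.5991 0.0909 0.3989] turn(tool) -28.0 | shift before turn [-116.  -215.4  155.3] | after turn [   0.7 -249.1  148. ] q7 -1.74
 tool z [-0.0665  0.0125 -0.9977] grip mm 79.9 F [ 0.1 -0.1 -0.1] t 34.675
```

View pics/c7.png

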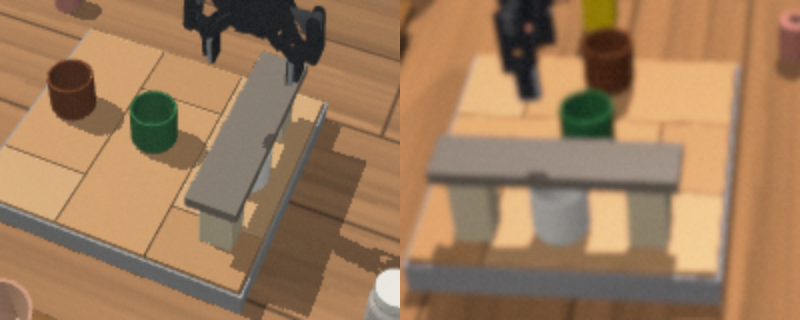

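Batt sits level on both props, square and centred; networks give (0.581,0.0947,0.120). My picture quota is used up, so the rest goes by numbers. Moving to the cone pack.

Request:
{"method": "play_rows", "body": {
  "rows": [
    [60,[-15,-30,0],0],
    [60,[-25,-42,0],0],
    [60,[-25,-42,0],0],
    [60,[-25,-42,0],0],
    [60,[-25,-42,0],0],
    [60,[-15,-15,0],0],
    [60,[0,0,0],-10],
    [60,[0,0,0],-10],
    [60,[0,0,0],-8],
    [60,[0,0,0],0],
    [60,[0,0,0],0]
  ]
}}

```text
t: 36.05
ee_pos: [0.4611, 0.3085, 0.4102]
ee_rot: [0.966, 0.256, -0.03, -0.014]
force: [1.0, 0.0, 0.3]
grip_width: 0.7
```

```bash
cat > pk.py <<'E'
from h import *
def pack(s,Tw,c0):
    im=s['image']; hsv=cv2.cvtColor(im,cv2.COLOR_BGR2HSV)
    # rectify onto z=0.018 plane around c0, 0.5 mm/px
    n=240; xs=c0[0]+(np.arange(n)-n/2)*.0005; ys=c0[1]+(np.arange(n)-n/2)*.0005
    X,Y=np.meshgrid(xs,ys); uv=proj(s,np.c_[X.ravel(),Y.ravel(),np.full(X.size,.018)],Tw).astype(np.float32).reshape(n,n,2)
    r=cv2.remap(im,uv[...,0],uv[...,1],cv2.INTER_LINEAR); h=cv2.cvtColor(r,cv2.COLOR_BGR2HSV)
    m=(h[...,1]<70).astype(np.uint8)*255; m=cv2.morphologyEx(m,cv2.MORPH_OPEN,np.ones((9,9)))
    c=max(cv2.findContours(m,cv2.RETR_EXTERNAL,cv2.CHAIN_APPROX_NONE)[0],key=cv2.contourArea)
    (a,b),(w,hh),ang=cv2.minAreaRect(c); 
    if w<hh: w,hh=hh,w; ang+=90
    print('rect centre',round(c0[0]+(a-n/2)*.0005,4),round(c0[1]+(b-n/2)*.0005,4),'L,W mm',w/2,hh/2,'long yaw',ang)
    return r,m
E
python3 -c "
from pk import *
Tw0=np.load('bT.npy'); s=vision.snapshot('wrist'); Tw=T()
P=np.array([unproj(s,p,.018,Tw0)[:2] for p in [(362,192.4),(380.4,186),(391.4,223.6),(374.4,231)]]); e=np.roll(P,-1,0)-P
print(P.mean(0),np.hypot(*e.T).round(4),np.degrees(np.arctan2(e[:,1],e[:,0])).round(1))
for d in vision.landmark_of(s,'cone_pack')[:2]: print(np.round(d['position'],4),d['p'],proj(s,d['position'],Tw))
r,m=pack(s,Tw,(.455,.306)); 
sm=cv2.resize(m,(40,40),interpolation=cv2.INTER_AREA)
print('\n'.join(''.join('#' if v>128 else '.' for v in row) for row in sm))
goto(.455,.306,.1,-61)
"
```

```text
[0.45306918 0.30421908] [0.0241 0.0529 0.024  0.0547] [ -69.  -157.2  115.3   23. ]
[ 0.448   0.303  -0.0011] 0.81 [[295.12375869 174.42988938]]
rect centre 0.4528 0.3056 L,W mm 59.98834228515625 27.073503494262695 long yaw 23.498565673828125
........................................
........................................
........................................
........................................
........................................
........................................
........................................
........................................
........................................
........................................
........................................
........................................
........................................
............####........................
............######......................
...........#########....................
..........#############.................
..........###############...............
..........######...########.............
..........#######....########...........
..........########...#########.......
[... 321 characters left out ...]
..........
........................................
........................................
........................................
........................................
........................................
........................................
........................................
........................................
........................................
........................................
........................................
 gp [0.4509 0.3105 0.2556]
cur yaw -60.3 pos [0.4611 0.3085 0.4102] turn(tool) 0.7 | shift before turn [  9.2  12.7 154.9] | after turn [  9.3  12.7 154.9] q7 -1.69
 tool z [-0.0657  0.0126 -0.9978] grip mm 60.4 F [ 0.8  1.  -0.3] t 36.15
```

Request:
{"method": "play_rows", "body": {
  "rows": [
    [60,[4,6,10],6.2],
    [60,[4,6,30],0],
    [60,[3,2,40],0],
    [60,[2,0,40],0],
    [60,[1,0,15],0],
    [60,[0,0,0],0],
    [60,[0,0,0],0]
  ]
}}

```text
t: 37.02
ee_pos: [0.4732, 0.3041, 0.2741]
ee_rot: [0.98, 0.198, -0.028, -0.014]
force: [-0.4, 0.6, -0.2]
grip_width: 0.703
```

```bash
python3 -c "
from pk import *
s=vision.snapshot('wrist'); Tw=T()
for d in vision.landmark_of(s,'cone_pack')[:2]: print(np.round(d['position'],4),d['p'],proj(s,d['position'],Tw))
r,m=pack(s,Tw,(.453,.3055)); 
goto(.453,.3055,.022,-66.5)
"
```

```text
[ 0.4484  0.3078 -0.0012] 0.6 [[278.49222067 220.79973705]]
rect centre 0.4516 0.3049 L,W mm 66.50729370117188 27.141159057617188 long yaw 23.629377365112305
 gp [0.464  0.3067 0.1196]
cur yaw -67.2 pos [0.4732 0.3041 0.2743] turn(tool) -0.7 | shift before turn [-5.9  0.5 98.1] | after turn [-5.8  0.4 98.1] q7 -1.8
 tool z [-0.0593  0.0162 -0.9981] grip mm 60.3 F [-0.4  0.   0.7] t 37.125
```

Request:
{"method": "play_rows", "body": {
  "rows": [
    [60,[-3,0,20],-0.7],
    [60,[-2,0,30],0],
    [60,[0,0,25],0],
    [60,[0,0,10],0],
    [60,[0,0,0],0],
    [60,[0,0,0],0]
  ]
}}

```text
t: 37.88
ee_pos: [0.4673, 0.3059, 0.196]
ee_rot: [0.979, 0.204, -0.02, -0.016]
force: [-0.6, -0.2, 0.9]
grip_width: 0.703
```

```bash
python3 -c "
from pk import *
goto(.4528,.3052,.022,-66.5)
"
```

```text
gp [0.4602 0.3096 0.0412]
cur yaw -66.5 pos [0.4673 0.3059 0.196 ] turn(tool) 0.0 | shift before turn [-7.9  1.9 19.4] | after turn [-7.9  1.9 19.4] q7 -1.8
 tool z [-0.0461  0.024  -0.9986] grip mm 60.1 F [-0.6 -0.2  0.9] t 37.875
```

Request:
{"method": "play_rows", "body": {
  "rows": [
    [60,[-4,1,4],0],
    [60,[-4,1,6],0],
    [60,[0,0,5],0],
    [60,[0,0,2],0],
    [60,[0,0,0],0]
  ]
}}

```text
t: 38.5
ee_pos: [0.4601, 0.3011, 0.1797]
ee_rot: [0.979, 0.204, -0.019, -0.017]
force: [-0.2, 0.7, -0.2]
grip_width: 0.697
```

```bash
python3 -c "
from pk import *
goto(.4528,.3052,.022,-66.5)
"
```

```text
gp [0.4533 0.3051 0.0249]
cur yaw -66.5 pos [0.4601 0.3011 0.1797] turn(tool) 0.0 | shift before turn [-0.3 -0.2  2.9] | after turn [-0.3 -0.2  2.9] q7 -1.81
 tool z [-0.0437  0.0253 -0.9987] grip mm 59.5 F [-0.2  0.7 -0.2] t 38.5
```

Request:
{"method": "play_rows", "body": {
  "rows": [
    [60,[0,0,2],0],
    [60,[0,0,0],0],
    [20,[0,0,0],0],
    [20,[0,0,0],0],
    [20,[0,0,0],0],
    [20,[0,0,0],0],
    [20,[0,0,0],0],
    [20,[0,0,0],0]
  ],
  "newtons": 50
}}

```text
t: 39.5
ee_pos: [0.4603, 0.3015, 0.1781]
ee_rot: [0.979, 0.204, -0.018, -0.017]
force: [0.1, -0.3, -0.5]
grip_width: 0.307
```

```bash
python3 -c "
from pk import *
goto(.493,.093,.25,1)
"
```

```text
gp [0.4536 0.3055 0.0233]
cur yaw -66.5 pos [0.4603 0.3015 0.1781] turn(tool) -67.5 | shift before turn [ -55.6  201.1 -233.6] | after turn [-219.7   26.4 -221.6] q7 -1.81
 tool z [-0.0431  0.0258 -0.9987] grip mm 26.2 F [ 0.1 -0.3 -0.5] t 39.5
```

Request:
{"method": "play_rows", "body": {
  "rows": [
    [20,[0,0,-20],0],
    [20,[0,0,-45],0],
    [20,[0,0,-45],0],
    [20,[0,0,-45],0],
    [20,[0,0,-45],0],
    [20,[0,0,0],-9.6],
    [20,[0,0,0],-9.6],
    [20,[0,0,0],-9.6],
    [20,[0,0,0],-9.6],
    [20,[0,0,0],-9.6],
    [20,[0,0,0],-9.6],
    [20,[0,0,0],-9.6]
  ]
}}

```text
t: 41.0
ee_pos: [0.4679, 0.2952, 0.3815]
ee_rot: [0.688, 0.725, -0.008, -0.025]
force: [0.7, 0.1, -1.3]
grip_width: 0.312
```

```bash
python3 -c "
from pk import *
goto(.493,.093,.22,1)
"
```

```text
gp [0.4605 0.2986 0.2267]
cur yaw 3.0 pos [0.4679 0.2952 0.3815] turn(tool) 2.0 | shift before turn [-207.1   21.9    0.6] | after turn [-206.2   29.1    0.3] q7 -0.57
 tool z [-0.0475  0.0222 -0.9986] grip mm 26.7 F [ 0.7  0.1 -1.3] t 41.0
```

Request:
{"method": "play_rows", "body": {
  "rows": [
    [20,[-20,3,0],2],
    [20,[-40,5,0],0],
    [20,[-45,6,0],0],
    [20,[-45,6,0],0],
    [20,[-35,5,0],0],
    [20,[-15,2,0],0],
    [20,[0,0,0],0],
    [20,[0,0,0],0]
  ]
}}

```text
t: 42.0
ee_pos: [0.4968, 0.0829, 0.3743]
ee_rot: [0.713, 0.701, -0.01, -0.025]
force: [0.8, -0.0, -0.5]
grip_width: 0.315
```

```bash
python3 -c "
from pk import *
goto(.493,.094,.165,1)
for c in ('scene','side'):
    s=vision.snapshot(c)
    for n in('cone_pack','batt'): print(c,n,[ (np.round(d['position'],4),round(d['p'],2)) for d in vision.landmark_of(s,n)[:2]])
"
```

```text
gp [0.4892 0.0861 0.2195]
cur yaw -0.9 pos [0.4968 0.0829 0.3743] turn(tool) -1.9 | shift before turn [ 6.8  6.4 54.4] | after turn [ 6.7  6.7 54.4] q7 -0.22
 tool z [-0.0492  0.0208 -0.9986] grip mm 26.9 F [ 0.8 -0.  -0.5] t 42.0
scene cone_pack [(array([ 0.5778, -0.0274,  0.001 ]), 0.64), (array([0.4883, 0.0898, 0.1929]), 0.61)]
scene batt [(array([0.5818, 0.0962, 0.118 ]), 0.6)]
side cone_pack [(array([0.4863, 0.0887, 0.1971]), 0.77)]
side batt [(array([0.5788, 0.0977, 0.1185]), 0.66), (array([ 0.5685, -0.0344,  0.0422]), 0.15)]
```

Request:
{"method": "play_rows", "body": {
  "rows": [
    [20,[3,3,10],-1.9],
    [20,[2,3,20],0],
    [20,[0,0,15],0],
    [20,[0,0,5],0],
    [20,[0,0,0],0],
    [20,[0,0,0],0]
  ]
}}

```text
t: 43.05
ee_pos: [0.5007, 0.0903, 0.3213]
ee_rot: [0.698, 0.715, -0.01, -0.025]
force: [-1.2, -0.7, -0.5]
grip_width: 0.313
```

```bash
python3 -c "
from pk import *
goto(.494,.092,.160,1)
for c in ('scene','side'):
    s=vision.snapshot(c)
    for n in('cone_pack',): print(c,n,[ (np.round(d['position'],4),round(d['p'],2)) for d in vision.landmark_of(s,n)[:2]])
"
```

```text
gp [0.493  0.0934 0.1665]
cur yaw 1.4 pos [0.5007 0.0903 0.3213] turn(tool) 0.4 | shift before turn [-1.6  1.2  6.4] | after turn [-1.6  1.3  6.4] q7 -0.19
 tool z [-0.0493  0.0205 -0.9986] grip mm 26.7 F [-1.2 -0.7 -0.5] t 43.05
scene cone_pack [(array([0.4893, 0.1011, 0.1404]), 0.53), (array([ 0.3606, -0.2816,  0.0026]), 0.45)]
side cone_pack [(array([0.4899, 0.0947, 0.1483]), 0.68)]
```

Request:
{"method": "play_rows", "body": {
  "rows": [
    [20,[-2,2,3],0.4],
    [20,[0,0,1.5],0],
    [20,[0,0,0],0]
  ]
}}

```text
t: 43.62
ee_pos: [0.5028, 0.0882, 0.3169]
ee_rot: [0.701, 0.713, -0.01, -0.024]
force: [0.8, -0.7, -0.4]
grip_width: 0.315
```

Request:
{"method": "play_rows", "body": {
  "rows": [
    [20,[0,0,1],0],
    [20,[0,0,0],0]
  ]
}}

```text
t: 43.88
ee_pos: [0.5027, 0.0882, 0.3158]
ee_rot: [0.701, 0.713, -0.01, -0.024]
force: [0.8, 0.7, -0.5]
grip_width: 0.309
```

Request:
{"method": "play_rows", "body": {
  "rows": [
    [20,[0,0,1],0],
    [20,[0,0,0],0]
  ]
}}

```text
t: 44.12
ee_pos: [0.5028, 0.0882, 0.3155]
ee_rot: [0.701, 0.713, -0.009, -0.024]
force: [-0.9, 0.2, 2.1]
grip_width: 0.314
```

Request:
{"method": "play_rows", "body": {
  "rows": [
    [34,[0,0,0],0],
    [42,[0,0,0],0],
    [55,[0,0,0],0],
    [55,[0,0,0],0],
    [55,[0,0,0],0],
    [55,[0,0,-20],0],
    [55,[0,0,-40],0],
    [55,[0,0,-45],0],
    [55,[0,0,0],0],
    [55,[0,0,0],0]
  ]
}}

```text
t: 45.38
ee_pos: [0.5075, 0.086, 0.4217]
ee_rot: [0.701, 0.713, -0.01, -0.025]
force: [-0.5, -0.9, -0.6]
grip_width: 0.646
```

```bash
python3 -c "
from pk import *
goto(.341,.272,.1,90)
for c in ('scene','side','wrist'):
    s=vision.snapshot(c); cv2.imwrite('pics/r_'+c+'.png',s['image'])
    for n in('cone_pack','batt','blue_cup','prop_splashed','prop_plain'): print(c,n,[ (np.round(d['position'],4),round(d['p'],2)) for d in vision.landmark_of(s,n)[:2]])
"
```

```text
gp [0.4998 0.0892 0.2669]
cur yaw 1.0 pos [0.5075 0.086  0.4217] turn(tool) -89.0 | shift before turn [ 181.7 -147.2  178.3] | after turn [155.4 190.9 161. ] q7 -0.19
 tool z [-0.05    0.0204 -0.9985] grip mm 55.2 F [-0.5 -0.9 -0.6] t 45.375
scene cone_pack [(array([0.4942, 0.096 , 0.1371]), 0.7)]
scene batt [(array([0.5825, 0.0968, 0.1212]), 0.88), (array([0.6674, 0.0919, 0.0392]), 0.61)]
scene blue_cup [(array([ 0.3402,  0.273 , -0.0008]), 0.64)]
scene prop_splashed [(array([0.4896, 0.0949, 0.0374]), 0.49)]
scene prop_plain [(array([ 0.6009, -0.3353,  0.0019]), 0.97), (array([ 0.5999, -0.4903, -0.0023]), 0.73)]
side cone_pack [(array([0.493 , 0.0896, 0.1381]), 0.62)]
side batt [(array([0.5755, 0.096 , 0.1199]), 0.77), (array([ 0.5665, -0.1525,  0.0424]), 0.34)]
side blue_cup [(array([ 0.3404,  0.275 , -0.0006]), 0.57)]
side prop_splashed [(array([0.494 , 0.094 , 0.0354]), 0.79)]
side prop_plain [(array([ 0.3411,  0.2722, -0.0017]), 0.69), (array([ 6.030e-01, -3.333e-01,  3.000e-04]), 0.6)]
wrist cone_pack [(array([0.4915, 0.0924, 0.1354]), 0.58)]
wrist batt [(array([0.5806, 0.0939, 0.1167]), 0.88)]
wrist blue_cup [(array([ 0.3431,  0.2701, -0.0007]), 0.7)]
wrist prop_splashed []
wrist prop_plain []
```

Request:
{"method": "play_rows", "body": {
  "rows": [
    [85,[20,-16,0],0],
    [85,[36,-29,0],0],
    [85,[36,-29,0],0],
    [85,[36,-29,0],0],
    [85,[30,-24,0],0],
    [85,[15,-12,0],0],
    [85,[0,0,30],0],
    [85,[0,0,30],0],
    [85,[0,0,0],0],
    [85,[0,0,0],0]
  ]
}}

```text
t: 47.52
ee_pos: [0.359, 0.264, 0.3746]
ee_rot: [0.701, 0.713, -0.007, -0.023]
force: [-0.6, 0.1, 0.9]
grip_width: 0.995
```

```bash
cat > bl.py <<'E'
from h import *
def blue(s,Tw,z,c0,half=.07):
    n=280; k=2*half/n; X,Y=np.meshgrid(c0[0]-half+np.arange(n)*k,c0[1]-half+np.arange(n)*k)
    uv=proj(s,np.c_[X.ravel(),Y.ravel(),np.full(X.size,z)],Tw).astype(np.float32).reshape(n,n,2)
    h=cv2.cvtColor(cv2.remap(s['image'],uv[...,0],uv[...,1],cv2.INTER_LINEAR),cv2.COLOR_BGR2HSV)
    m=((abs(h[...,0].astype(int)-115)<15)&(h[...,1]>110)).astype(np.uint8)
    y,x=np.nonzero(m); print('blue bbox at z',z,'x',(c0[0]-half+k*np.array([x.min(),x.max()])).round(4),'y',(c0[1]-half+k*np.array([y.min(),y.max()])).round(4))
E
python3 -c "
from bl import *
goto(.3415,.272,.04,1)
for c in ('scene','side','wrist'):
    s=vision.snapshot(c); Tw=T()
    blue(s,Tw,.06,(.3415,.272))
    print(c,[ (np.round(d['position'],4),round(d['p'],2)) for d in vision.landmark_of(s,'blue_cup')[:2]])
"
```

```text
gp [0.3524 0.2676 0.2197]
cur yaw 1.0 pos [0.359  0.264  0.3746] turn(tool) -0.0 | shift before turn [  0.3  -3.1 180.1] | after turn [  0.3  -3.1 180.1] q7 -0.61
 tool z [-0.0431  0.0231 -0.9988] grip mm 85.0 F [-0.6  0.1  0.9] t 47.525
blue bbox at z 0.06 x [0.313 0.411] y [0.2415 0.298 ]
scene [(array([ 0.3386,  0.2704, -0.0015]), 0.68)]
blue bbox at z 0.06 x [0.315  0.3685] y [0.2455 0.337 ]
side [(array([0.3406, 0.2745, 0.0009]), 0.82)]
blue bbox at z 0.06 x [0.3125 0.3685] y [0.2425 0.304 ]
wrist [(array([ 0.3432,  0.2729, -0.0017]), 0.92)]
```

Request:
{"method": "play_rows", "body": {
  "rows": [
    [85,[0,-2,20],0],
    [85,[0,-1,35],0],
    [85,[0,0,35],0],
    [85,[0,0,20],0],
    [85,[0,0,0],0],
    [85,[0,0,0],0]
  ]
}}

```text
t: 48.58
ee_pos: [0.353, 0.2672, 0.265]
ee_rot: [0.701, 0.712, -0.004, -0.023]
force: [-0.7, -0.5, -0.3]
grip_width: 0.993
```

```bash
python3 -c "
from bl import *
goto(.341,.272,.04,1)
"
```

```text
gp [0.3472 0.2714 0.1101]
cur yaw 0.9 pos [0.353  0.2672 0.265 ] turn(tool) -0.1 | shift before turn [-1.2 -3.6 70.3] | after turn [-1.2 -3.6 70.3] q7 -0.66
 tool z [-0.0373  0.0266 -0.9989] grip mm 84.8 F [-0.7 -0.5 -0.3] t 48.575
```

Request:
{"method": "play_rows", "body": {
  "rows": [
    [85,[-1,-3,10],0],
    [85,[0,-1,15],0],
    [85,[0,0,15],0],
    [85,[0,0,0],0],
    [85,[0,0,0],0]
  ]
}}

```text
t: 49.2
ee_pos: [0.3478, 0.2676, 0.2239]
ee_rot: [0.702, 0.712, -0.002, -0.022]
force: [-0.2, 0.4, 0.5]
grip_width: 0.999
```

```bash
python3 -c "
from bl import *
goto(.341,.272,.04,1)
"
```

```text
gp [0.3424 0.272  0.0691]
cur yaw 0.9 pos [0.3478 0.2676 0.2239] turn(tool) -0.1 | shift before turn [-0.8 -0.4 29.1] | after turn [-0.8 -0.4 29.1] q7 -0.68
 tool z [-0.0349  0.028  -0.999 ] grip mm 85.3 F [-0.2  0.4  0.5] t 49.2
```

Request:
{"method": "play_rows", "body": {
  "rows": [
    [85,[0,0,12],0],
    [85,[0,0,12],0],
    [85,[0,0,5],0],
    [85,[0,0,0],0],
    [45,[0,0,0],0],
    [45,[0,0,0],0],
    [45,[0,0,0],0],
    [45,[0,0,0],0],
    [45,[0,0,0],0],
    [45,[0,0,0],0]
  ],
  "newtons": 40
}}

```text
t: 50.45
ee_pos: [0.347, 0.2687, 0.1936]
ee_rot: [0.702, 0.712, -0.002, -0.022]
force: [-0.2, 0.5, -0.2]
grip_width: 0.653
```

```bash
python3 -c "
from bl import *
goto(.666,.095,.25,1)
"
```

```text
gp [0.3417 0.2731 0.0387]
cur yaw 0.9 pos [0.347  0.2687 0.1936] turn(tool) -0.1 | shift before turn [-176.6  314.2 -227.2] | after turn [-177.2  313.9 -227.2] q7 -0.7
 tool z [-0.0339  0.0287 -0.999 ] grip mm 55.8 F [-0.2  0.5 -0.2] t 50.45
```

Request:
{"method": "play_rows", "body": {
  "rows": [
    [45,[0,0,-20],0],
    [45,[0,0,-45],0],
    [45,[0,0,-45],0],
    [45,[0,0,-45],0],
    [45,[0,0,-45],0],
    [45,[0,0,-20],0],
    [45,[0,0,0],0]
  ]
}}

```text
t: 51.32
ee_pos: [0.3538, 0.2615, 0.4185]
ee_rot: [0.701, 0.712, -0.003, -0.022]
force: [0.0, -0.4, -2.7]
grip_width: 0.654
```

```bash
python3 -c "
from bl import *
goto(.666,.095,.25,1)
"
```

```text
gp [0.3482 0.2656 0.2637]
cur yaw 0.9 pos [0.3538 0.2615 0.4185] turn(tool) -0.1 | shift before turn [-175.6  315.3   -2.5] | after turn [-176.1  315.1   -2.5] q7 -0.61
 tool z [-0.0367  0.0263 -0.999 ] grip mm 55.9 F [ 0.  -0.4 -2.7] t 51.325
```

Request:
{"method": "play_rows", "body": {
  "rows": [
    [45,[-12,20,0],0],
    [45,[-23,42,0],0],
    [45,[-23,42,0],0],
    [45,[-23,42,0],0],
    [45,[-23,42,0],0],
    [45,[-23,42,0],0],
    [45,[-22,40,0],0],
    [45,[-15,25,0],0],
    [45,[-6,10,0],0],
    [45,[0,0,0],0],
    [45,[0,0,0],0]
  ]
}}

```text
t: 52.7
ee_pos: [0.6737, 0.0806, 0.3776]
ee_rot: [0.703, 0.711, -0.018, -0.026]
force: [-0.1, 0.7, -1.9]
grip_width: 0.654
```

```bash
python3 -c "
from bl import *
goto(.667,.095,.21,1)
for c in ('scene','side'):
    s=vision.snapshot(c)
    print(c,[ (np.round(d['position'],4),round(d['p'],2)) for d in vision.landmark_of(s,'blue_cup')[:2]],[ (np.round(d['position'],4),round(d['p'],2)) for d in vision.landmark_of(s,'prop_plain')[:2]])
"
```

```text
gp [0.664  0.0824 0.2229]
cur yaw 0.7 pos [0.6737 0.0806 0.3776] turn(tool) -0.3 | shift before turn [12.4  4.  12.8] | after turn [12.4  4.  12.8] q7 -0.17
 tool z [-0.0625  0.0113 -0.998 ] grip mm 55.8 F [-0.1  0.7 -1.9] t 52.7
scene [(array([0.6621, 0.0804, 0.1814]), 0.92)] [(array([ 0.6042, -0.3332,  0.0029]), 0.94), (array([0.6684, 0.0927, 0.0395]), 0.84)]
side [(array([0.6601, 0.082 , 0.1833]), 0.63)] [(array([0.6634, 0.0973, 0.0383]), 0.68), (array([ 0.6059, -0.3339,  0.0017]), 0.68)]
```

Request:
{"method": "play_rows", "body": {
  "rows": [
    [45,[7,4,5],0],
    [45,[6,4,12],0],
    [45,[0,0,12],0],
    [45,[0,0,8],0],
    [45,[0,0,0],0],
    [45,[0,0,0],0]
  ]
}}

```text
t: 53.75
ee_pos: [0.6795, 0.0958, 0.3382]
ee_rot: [0.702, 0.711, -0.018, -0.026]
force: [-0.2, -0.7, -1.0]
grip_width: 0.653
```

```bash
python3 -c "
from bl import *
goto(.668,.0955,.177,1)
for c in ('scene','side'):
    s=vision.snapshot(c)
    print(c,[ (np.round(d['position'],4),round(d['p'],2)) for d in vision.landmark_of(s,'blue_cup')[:2]],[ (np.round(d['position'],4),round(d['p'],2)) for d in vision.landmark_of(s,'batt')[:2]])
"
```

```text
gp [0.6699 0.0975 0.1835]
cur yaw 0.7 pos [0.6795 0.0958 0.3382] turn(tool) -0.3 | shift before turn [-2.1 -1.6  6.6] | after turn [-2.1 -1.6  6.6] q7 -0.19
 tool z [-0.0614  0.0112 -0.9981] grip mm 55.8 F [-0.2 -0.7 -1. ] t 53.75
scene [(array([0.6672, 0.0941, 0.1445]), 0.88), (array([ 0.5765, -0.0284,  0.0032]), 0.31)] [(array([0.5837, 0.0957, 0.1213]), 0.88)]
side [(array([0.6697, 0.0969, 0.1434]), 0.85)] [(array([0.5747, 0.0948, 0.1194]), 0.75), (array([0.4905, 0.0933, 0.1368]), 0.65)]
```

Request:
{"method": "play_rows", "body": {
  "rows": [
    [45,[-1,-1,3],0],
    [45,[0,0,2],0],
    [45,[0,0,1],0],
    [45,[0,0,0],0]
  ]
}}

```text
t: 54.55
ee_pos: [0.678, 0.0949, 0.3325]
ee_rot: [0.702, 0.711, -0.017, -0.025]
force: [0.2, 0.0, -2.0]
grip_width: 0.652
```

Request:
{"method": "play_rows", "body": {
  "rows": [
    [45,[0,0,1],0],
    [45,[0,0,0],0]
  ]
}}

```text
t: 54.8
ee_pos: [0.678, 0.0949, 0.3314]
ee_rot: [0.702, 0.711, -0.017, -0.026]
force: [-0.8, 0.7, -2.6]
grip_width: 0.652
```

Request:
{"method": "play_rows", "body": {
  "rows": [
    [45,[0,0,1],0],
    [45,[0,0,0],0]
  ]
}}

```text
t: 55.05
ee_pos: [0.678, 0.0949, 0.3304]
ee_rot: [0.702, 0.711, -0.017, -0.025]
force: [0.3, 0.1, -2.2]
grip_width: 0.654
```

Request:
{"method": "play_rows", "body": {
  "rows": [
    [45,[0,0,1],0],
    [45,[0,0,0],0]
  ]
}}

```text
t: 55.3
ee_pos: [0.678, 0.095, 0.3302]
ee_rot: [0.702, 0.711, -0.017, -0.025]
force: [0.7, -0.9, -1.9]
grip_width: 0.65
```

Request:
{"method": "play_rows", "body": {
  "rows": [
    [45,[0,0,0.7],0],
    [45,[0,0,0],0]
  ]
}}

```text
t: 55.55
ee_pos: [0.6779, 0.095, 0.3301]
ee_rot: [0.702, 0.711, -0.017, -0.025]
force: [-0.3, -0.5, -1.2]
grip_width: 0.652
```

Contact. Releasing gently and withdrawing.

Request:
{"method": "play_rows", "body": {
  "rows": [
    [60,[0,0,0],0],
    [66,[0,0,0],0],
    [75,[0,0,0],0],
    [85,[0,0,0],0],
    [85,[0,0,0],0],
    [85,[0,0,-15],0],
    [85,[0,0,-35],0],
    [85,[0,0,-45],0],
    [85,[0,0,-30],0],
    [85,[0,0,0],0],
    [85,[0,0,0],0]
  ]
}}

```text
t: 56.92
ee_pos: [0.6855, 0.0935, 0.4628]
ee_rot: [0.702, 0.711, -0.015, -0.024]
force: [-0.2, -0.3, -0.9]
grip_width: 0.997
```

```bash
python3 -c "
from bl import *
goto(.668,.0955,.177,1)
for n in 'cone_pack batt blue_cup prop_plain prop_splashed white_cup green_cup brown_cup short_prop'.split():
  for c in ('scene','side','wrist'):
    s=vision.snapshot(c)
    for d in vision.landmark_of(s,n)[:2]: print(c,n,np.round(d['position'],4),round(d['p'],2))
cv2.imwrite('pics/final.png',s['image'])
Tw=T(); blue(s,Tw,.196,(.667,.095))
"
```

```text
gp [0.6769 0.0954 0.308 ]
cur yaw 0.7 pos [0.6855 0.0935 0.4628] turn(tool) -0.3 | shift before turn [ -1.5  -1.7 131.3] | after turn [ -1.4  -1.7 131.3] q7 -0.19
 tool z [-0.0552  0.0123 -0.9984] grip mm 85.2 F [-0.2 -0.3 -0.9] t 56.925
scene cone_pack [0.494  0.0989 0.1355] 0.89
side cone_pack [0.4902 0.0924 0.1396] 0.77
wrist cone_pack [0.4939 0.0934 0.1349] 0.84
scene batt [0.5822 0.0939 0.1163] 0.65
side batt [0.5777 0.0984 0.1185] 0.68
side batt [0.6641 0.0975 0.0398] 0.61
wrist batt [0.5813 0.093  0.1181] 0.84
scene blue_cup [0.6709 0.0935 0.1343] 0.79
side blue_cup [0.6698 0.0954 0.1346] 0.62
side blue_cup [ 0.3604 -0.2818 -0.0024] 0.41
wrist blue_cup [0.6702 0.0963 0.1351] 0.91
scene prop_plain [ 0.6015 -0.3339  0.0013] 0.78
scene prop_plain [ 0.6027 -0.4892 -0.0038] 0.61
side prop_plain [0.6618 0.0959 0.0395] 0.85
side prop_plain [ 0.6031 -0.4904  0.0029] 0.85
scene prop_splashed [0.4901 0.0924 0.0384] 0.54
side prop_splashed [0.4957 0.0934 0.0355] 0.71
side prop_splashed [0.577  0.0948 0.1188] 0.29
scene white_cup [0.5815 0.0902 0.0397] 0.63
side white_cup [0.5774 0.0949 0.0387] 0.64
scene green_cup [ 0.5738 -0.0315  0.0434] 0.65
side green_cup [ 0.5719 -0.0329  0.0388] 0.88
side green_cup [ 0.5795 -0.0272 -0.0011] 0.6
wrist green_cup [ 0.5679 -0.033   0.0414] 0.72
scene brown_cup [ 0.5648 -0.1461  0.0354] 0.88
side brown_cup [ 0.5693 -0.1505  0.0392] 0.97
wrist brown_cup [0.6707 0.0954 0.1346] 0.68
wrist brown_cup [ 0.567  -0.1527  0.0423] 0.63
scene short_prop [ 0.3606 -0.2823 -0.0033] 0.73
side short_prop [ 3.606e-01 -2.785e-01 -1.000e-04] 0.71
side short_prop [0.5819 0.094  0.0383] 0.54
wrist short_prop [ 0.3579 -0.2808  0.0051] 0.75
wrist short_prop [0.5811 0.0906 0.1173] 0.38
blue bbox at z 0.196 x [0.6385 0.6955] y [0.066  0.1295]
```

```bash
python3 -c "
from bench import order; print(order.finish_job())"
```

```text
the job is handed in; nothing more can be done
None
```

The second tier is loaded and handed in at about 60 s, inside the 141 s limit. Everything is released, and the gripper was well clear with no load on it. `finish_job` gives no verdict.

- **Props:** the plain prop stands behind the white cup at about (0.665, 0.096) and the splashed one in front at about (0.493, 0.093). That is about 85 to 87 mm either side of the cup.
- **Batt:** it lies front to back on both props at about (0.580, 0.095). Its underside is at 0.118 to 0.120 m, and it is centred over the white cup at (0.580, 0.093). I checked its squareness by eye, and by projected corners just before release; no yaw was measured afterwards.
- **Cone pack:** it stands above the front prop at about (0.493, 0.094, 0.136), set down with its row across the batt. Its final yaw was not measured either.
- **Blue cup:** it stands above the rear prop. The networks put its base at (0.670, 0.095, 0.135), and the colour check put its rim centre at about (0.667, 0.097).
- **Left alone:** the hearth cups and the short prop still read at their starting positions, to within a few mm.

**Failed or uncertain checks:**
- **Final picture:** the 16-picture limit was reached, so nothing was seen by eye after the batt was placed. The pack and blue cup rest on network and colour readings only.
- **Camera readings:** the readings differed by 3 to 6 mm between cameras, and the networks gave some stray false reports. In the last scene view `prop_plain` came back only as look-alikes, but the side view placed it correctly.
- **Wrist tilt:** the wrist was tilted 1 to 4° while placing things, so they settled by a millimetre or two on release.

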